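# Put the steel columns away and lock the sample drawer

### The arm

A 6-joint arm with a two-finger parallel gripper is mounted at the origin on the work surface. World frame = base frame: x ahead of the robot, y to its left, z up, the work surface at z = 0. Lengths are in m, angles in rad, forces in N, time in s.
With the tool pointing down it reaches from about 0.375 to 0.9 m from the base axis. Payload 3.1 kg.
Tool frame: the origin (TCP) lies midway between the tips of the shut fingers; the grasp point (between the pads) lies 19 mm behind it; z points along the fingers, x is the direction in which the jaws open and shut, and the axes are right-handed (so a half turn about z gives the same grasp; the last joint's range is limited). The gripper opens to 87 mm and grips with 3 to 60 N. Pads are 19 mm wide; open, the fingers measure 117 mm over their backs; the gripper's body (75 mm by 190 mm) begins 51 mm behind the grasp point.
Start: joints at [1.093, 0.527, 1.433, -0, 1.181, -0.178], TCP at [0.185, 0.597, 0.223] pointing down, gripper open.
Joint ranges: [-3.08, 3.08], [-0.75, 2.2], [0.22, 2.44], [-1.43, 4.57], [0, 2.65], [-2.85, 2.85]. Speed limits (rad/s): [2.79, 2.79, 3.14, 3.14, 3.14, 3.14].

### API

Orientations are given as a unit quaternion [x, y, z, w].
In Python, from rig import * gives the robot as it stands.
- The arm moves only by the tool drive_tool, never from a script. Its argument "plan" is a list of rows, each an object with "offset": the shift along the tool's x, y, z in cm, a list of three; "delta_rot": the turn, a rotation vector about the tool's x, y, z in degrees, a list of three; "jaw": the finger opening in cm, from 0 to 8.7. In form: [{"offset": [dx, dy, dz], "delta_rot": [wx, wy, wz], "jaw": jaw}, ...]. A call has exactly 8 rows; each row is the pose to reach, as a shift and turn from the pose commanded when the call began, along the tool's axes at that moment; what a row does not reach only later rows make up. A row lasts 1/12 s, in which the tool goes at most 41.7 mm and 7.16 degrees, less where a joint would pass 70% of its speed; a pose out of reach is approached as far as the arm can. A call with a gripper value outside its range is refused whole. The fingers move at their own pace and stop on an object; "squeeze" is the grip in N (left out, the last holds). Time passes only in rows, so rows that repeat a pose let the fingers close, or fill a call up. It gives the time, the measured TCP pose, the force and the opening at its end, in the units of the state.
- get_obs(): the state, without advancing time (a new reading comes with each control period).
- camera(name): name is "side" or "top" or "wrist"; returns the picture (420x560x3 uint8, red, green, blue); there is no depth.
- calibration(name): a dict with "K" (3x3 intrinsics, pixels), "pose" (4x4, takes a point from camera to world coordinates); the wrist camera has in their place "tool_from_camera" (4x4, takes a point from camera to tool coordinates, whose origin is the TCP and whose axes are the tool frame's). Camera axes: x right, y down, z forward; pixel columns grow to the right and rows downward; lengths in m; the calibration is good to about 2 mm. A picture is of the moment at which its call begins: read the wrist's pose just before it. calibration takes no time and is no camera call.
- hand_in(): hands the job in, once; it reports no verdict.
The state is a dict: "time": time; "q": joint angles; "joint_velocities": joint speeds; "joint_torque": joint torques, N m; "position": TCP position; "tool_rot": TCP orientation; "ft_force": force on the tool from outside, world axes, zero at the start; "moment": the same for the moment, N m; "grip_width": finger opening in m.
Only numpy, scipy, OpenCV 4.12 (cv2) and the standard library are available. Lean on these libraries where they do the work, as an engineer would, in place of code of your own. Each camera call takes 0.05 s, during which the arm holds its last target.

### The job

Lay every steel column on the bench flat on the floor of the open sample drawer, none on top of another. Then push the drawer fully home until it clicks, swing the hasp down flat over the staple, and lastly push the locking pin sideways through the staple loop until its grip stops at the hasp. Do not knock over or shove about the tall bottles standing beside the work.

Things in the scene. Friction and masses are not known exactly. Their poses are not given: they have to be found in the camera images.
- column1_mid (a point): centre of a steel chromatography column lying on the bench (3 to 5 alike are present): tube 20 mm in diameter, a square fitting 26 x 26 mm and 24 mm long on each end, 104 mm over the fittings, plus a 6 mm plug at each end; 56 mm of bare tube to grip by. The centre lies 13 mm above what it lies on; x runs along the tube. About 0.18 kg
- column2_mid (a point): centre of a steel chromatography column lying on the bench (3 to 5 alike are present): tube 20 mm in diameter, a square fitting 26 x 26 mm and 24 mm long on each end, 104 mm over the fittings, plus a 6 mm plug at each end; 56 mm of bare tube to grip by. The centre lies 13 mm above what it lies on; x runs along the tube. About 0.18 kg
- column3_mid (a point): centre of a steel chromatography column lying on the bench (3 to 5 alike are present): tube 20 mm in diameter, a square fitting 26 x 26 mm and 24 mm long on each end, 104 mm over the fittings, plus a 6 mm plug at each end; 56 mm of bare tube to grip by. The centre lies 13 mm above what it lies on; x runs along the tube. About 0.18 kg
- column4_mid (a point): centre of a steel chromatography column lying on the bench (3 to 5 alike are present): tube 20 mm in diameter, a square fitting 26 x 26 mm and 24 mm long on each end, 104 mm over the fittings, plus a 6 mm plug at each end; 56 mm of bare tube to grip by. The centre lies 13 mm above what it lies on; x runs along the tube. About 0.18 kg
- column5_mid (a point): centre of a steel chromatography column lying on the bench (3 to 5 alike are present): tube 20 mm in diameter, a square fitting 26 x 26 mm and 24 mm long on each end, 104 mm over the fittings, plus a 6 mm plug at each end; 56 mm of bare tube to grip by. The centre lies 13 mm above what it lies on; x runs along the tube. About 0.18 kg
- pin_grip (a point): locking pin, loose on the bench: centre of its black square grip, 36 mm long, 24 x 24 mm, 12 mm above what it lies on, with a rounded back end (11.5 mm more). x points out of the grip along the steel shank, which is 9 mm in diameter, on the grip's centre line, and reaches 58 mm out of the grip's front face (tip 76 mm from this point). About 0.09 kg
- pin_tip (a point): tip of the locking pin's shank, 76 mm from the grip's centre
- unit_front (a point): the sample drawer unit, fixed to the bench: white housing 260 mm wide, 200 mm deep, 75 mm high. This point is at bench level, in the middle of the housing's front plane (the mouth the drawer slides into); x points into the housing, y to its left side as seen from the robot, z up. The unit's yaw may be up to 0.22 rad either way.
- drawer (a joint): how far the drawer is open, m: 0 home, 0.14 fully open; it slides out along the unit's -x. 1.5 N of friction; a spring catch gives a hump of up to 8 N over about the last 14 mm, then draws it home. No handle: push its front face. Its front is a grey block 260 mm wide, 75 mm high, 40 mm deep along x; its front face is 40 mm + the joint value before unit_front
- drawer_floor (a point): middle of the drawer's inner floor (moves with it; axes as unit_front), 10 mm above the bench. Inside 140 mm along x, from the back of the drawer front, by 233 mm along y; side walls rise 10 mm above the floor, the back wall 26 mm. The part outside the housing is as long as the joint value; the housing's mouth clears things up to 53 mm above the floor
- staple (a point): centre of the staple's loop (moves with the drawer; axes as unit_front), 12 mm above the top of the drawer front, 20 mm behind its front face. The staple is an upright U of 6 mm round steel in the unit's x-z plane, its opening 20 mm wide along x and 24 mm high above the drawer front; its top 30 mm above the drawer front. The pin goes through along y, from either side
- hasp (a joint): angle of the hasp, rad: 0 is closed, lying flat over the drawer front with the staple standing up through its slot; about 1.57 is upright; 2.1 is the stop, leaning back. Slight friction holds it near upright; below about 1 rad it falls shut by itself.
- hasp_hinge (a point): middle of the hasp's hinge line, on top of the housing 45 mm behind its front plane and 79 mm above the bench (axes as unit_front; the hinge line runs along y). The hasp is a steel plate 40 mm wide along y, 4 mm thick, 112 mm long from the hinge; its 12 mm wide slot runs from 46 to 89 mm from the hinge, the last 23 mm are solid
- hasp_nose (a point): on the hasp plate, mid-thickness, 100 mm from the hinge line, in the solid nose, which overhangs the drawer front by about 27 mm when closed. Closed, the plate's upper face lies 6 mm above the drawer front's top; the pin's grip, lying on the drawer front's top beside it with the shank level, meets the plate's edge 20 mm from the staple's middle
- amber_bottle: bystander: amber bottle 72 mm across, 170 mm tall; origin at the middle of its foot
- clear_bottle: bystander: clear bottle 66 mm across, 150 mm tall; origin at the middle of its foot
Things that resemble listed ones, but are neither listed nor needed, are in the scene too. Leave any blue or orange look-alike of the part that bears column4_mid alone.

How it is judged:
On the way, in this order (a step that is already met when the one before it is completed fails the run):
1. every column present lies flat on the floor of the drawer, with the drawer still open by more than 100 mm (x of column1_mid in the frame of drawer_floor between -0.072 and 0.072 m and y of column1_mid in the frame of drawer_floor between -0.118 and 0.118 m and z of column1_mid in the frame of drawer_floor between 0.006 and 0.022 m and x of column2_mid in the frame of drawer_floor between -0.072 and 0.072 m and y of column2_mid in the frame of drawer_floor between -0.118 and 0.118 m and z of column2_mid in the frame of drawer_floor between 0.006 and 0.022 m and x of column3_mid in the frame of drawer_floor between -0.072 and 0.072 m and y of column3_mid in the frame of drawer_floor between -0.118 and 0.118 m and z of column3_mid in the frame of drawer_floor between 0.006 and 0.022 m and x of column4_mid in the frame of drawer_floor between -0.072 and 0.072 m and y of column4_mid in the frame of drawer_floor between -0.118 and 0.118 m and z of column4_mid in the frame of drawer_floor between 0.006 and 0.022 m and x of column5_mid in the frame of drawer_floor between -0.072 and 0.072 m and y of column5_mid in the frame of drawer_floor between -0.118 and 0.118 m and z of column5_mid in the frame of drawer_floor between 0.006 and 0.022 m and linear speed of each of column1, column2, column3, column4, column5 below 0.05 m/s and value of joint drawer above 0.1 m), for 0.2 s.
2. the drawer is pushed home past its catch (value of joint drawer below 0.004 m), for 0.2 s.
3. the hasp lies flat over the staple, with the drawer home (value of joint drawer below 0.004 m and value of joint hasp below 0.08 rad), for 0.2 s.
4. the pin is through the staple loop (all of step 3 and ((y of pin_tip in the frame of staple above 0.025 m and y of pin_grip in the frame of staple below -0.015 m) or (y of pin_tip in the frame of staple below -0.025 m and y of pin_grip in the frame of staple above 0.015 m)) and angle between the x axis of pin_grip and the y axis of staple, either way round below 0.3 rad and x of pin_tip in the frame of staple between -0.022 and 0.022 m and z of pin_tip in the frame of staple between -0.014 and 0.016 m and x of pin_grip in the frame of staple between -0.022 and 0.022 m and z of pin_grip in the frame of staple between -0.014 and 0.016 m), for 0.2 s.
At the end, for the whole second after the job is handed in: all columns present at rest flat on the drawer floor (centres under 22 mm above it); drawer within 4 mm of home; hasp within 0.08 rad of flat; pin at rest, along y within 0.3 rad, through the loop: tip over 25 mm past the staple's middle, grip centre over 15 mm before it (all of step 4 and x of column1_mid in the frame of drawer_floor between -0.072 and 0.072 m and y of column1_mid in the frame of drawer_floor between -0.118 and 0.118 m and z of column1_mid in the frame of drawer_floor between 0.006 and 0.022 m and x of column2_mid in the frame of drawer_floor between -0.072 and 0.072 m and y of column2_mid in the frame of drawer_floor between -0.118 and 0.118 m and z of column2_mid in the frame of drawer_floor between 0.006 and 0.022 m and x of column3_mid in the frame of drawer_floor between -0.072 and 0.072 m and y of column3_mid in the frame of drawer_floor between -0.118 and 0.118 m and z of column3_mid in the frame of drawer_floor between 0.006 and 0.022 m and x of column4_mid in the frame of drawer_floor between -0.072 and 0.072 m and y of column4_mid in the frame of drawer_floor between -0.118 and 0.118 m and z of column4_mid in the frame of drawer_floor between 0.006 and 0.022 m and x of column5_mid in the frame of drawer_floor between -0.072 and 0.072 m and y of column5_mid in the frame of drawer_floor between -0.118 and 0.118 m and z of column5_mid in the frame of drawer_floor between 0.006 and 0.022 m and linear speed of each of column1, column2, column3, column4, column5, pin below 0.05 m/s); the robot touches nothing.
It fails at once if the amber bottle is knocked over or shoved more than 60 mm (angle between amber_bottle's own z axis and vertical above 0.6 rad or distance of amber_bottle from where it was at the start of the episode above 0.06 m).
It fails at once if the clear bottle is knocked over or shoved more than 60 mm (angle between clear_bottle's own z axis and vertical above 0.6 rad or distance of clear_bottle from where it was at the start of the episode above 0.06 m).
Of column1, column2, column3, column4, column5 only 3 to 5 are there at a start; the rules pass over those that are not, and their reading is None.
At some moment in a run one of column1, column2, column3, column4, column5, pin may be knocked a few centimetres aside while the robot is not near it.
Once in a run the grip may slacken for a moment while it holds something.
It also fails if it takes over 210 s, if anything falls off the work surface, if the arm or the gripper's body presses on something with over 40 N, if the wrist force passes 120 N, or if a joint passes its speed limit or range.

## Working session

There is one attempt and no reset: what is moved stays moved. The work goes in short steps, Python scripts to look and compute and a tool call to move; the robot and the scene stay as the last step left them, time stands still between calls to the robot, and variables do not carry over. Pictures are saved under pics/ and viewed, and the job is handed in when it is done.

Besides the shell and the picture viewer there is one more tool, called after "Call:" in YAML: its name, and indented under it one key for each argument. drive_tool: Moves the arm, as the interface text tells. Its arguments: {"type":"object","properties":{"plan":{"type":"array","items":{"type":"object","properties":{"offset":{"type":"array","items":{"type":"number"}},"delta_rot":{"type":"array","items":{"type":"number"}},"jaw":{"type":"number"}}}},"squeeze":{"type":"number"}},"required":["plan"]}

```bash
ls; mkdir -p pics; python3 - <<'E'
from rig import *
import cv2,numpy as np
np.set_printoptions(precision=4,suppress=True)
o=get_obs();print(o)
for n in ["top","side","wrist"]:
    c=calibration(n);print(n,c)
    cv2.imwrite(f"pics/{n}0.png",camera(n)[:,:,::-1])
E
```

```text
pics
{'time': 0.0, 'q': array([ 1.0925,  0.5285,  1.4339, -0.    ,  1.1814, -0.1785]), 'joint_velocities': array([ 0.0007,  0.0007, -0.0008,  0.0002,  0.0016, -0.0012]), 'joint_torque': array([  0.0004, -44.0039, -17.6592,   0.0635,   0.0583,  -0.0002]), 'position': array([0.1842, 0.5964, 0.2215]), 'tool_rot': array([ 0.8048,  0.5936, -0.001 ,  0.0005]), 'ft_force': array([-0.2048, -0.1161, -0.436 ]), 'moment': array([-0.0154, -0.0343,  0.0134]), 'grip_width': 0.08723202876822472}
top {'K': array([[397.5721,   0.    , 284.5093],
       [  0.    , 397.5721, 206.3021],
       [  0.    ,   0.    ,   1.    ]]), 'pose': array([[ 0.0192, -0.989 ,  0.1463,  0.382 ],
       [-0.9998, -0.0179,  0.0103, -0.0874],
       [-0.0075, -0.1465, -0.9892,  1.1769],
       [ 0.    ,  0.    ,  0.    ,  1.    ]])}
side {'K': array([[415.8082,   0.    , 272.8752],
       [  0.    , 415.8082, 215.8038],
       [  0.    ,   0.    ,   1.    ]]), 'pose': array([[-0.8928, -0.2902,  0.3446,  0.1316],
       [-0.4504,  0.5642, -0.692 ,  0.7405],
       [ 0.0064, -0.773 , -0.6344,  0.8317],
       [ 0.    ,  0.    ,  0.    ,  1.    ]])}
wrist {'K': array([[294.9661,   0.    , 278.0456],
       [  0.    , 294.9661, 208.4078],
       [  0.    ,   0.    ,   1.    ]]), 'tool_from_camera': array([[ 1.    , -0.001 , -0.0003,  0.0005],
       [ 0.001 ,  0.9573,  0.2891, -0.0793],
       [-0.    , -0.2891,  0.9573, -0.1632],
       [ 0.    ,  0.    ,  0.    ,  1.    ]])}
```

View pics/top0.png

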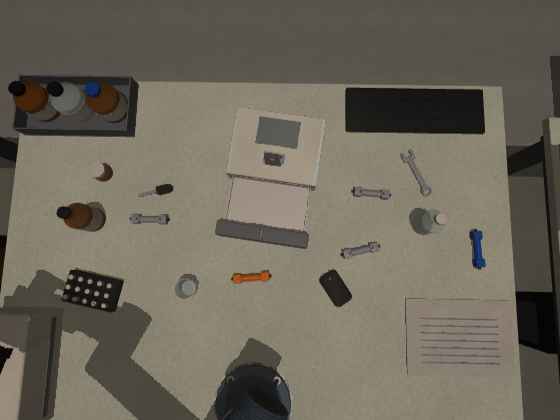

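View pics/side0.png

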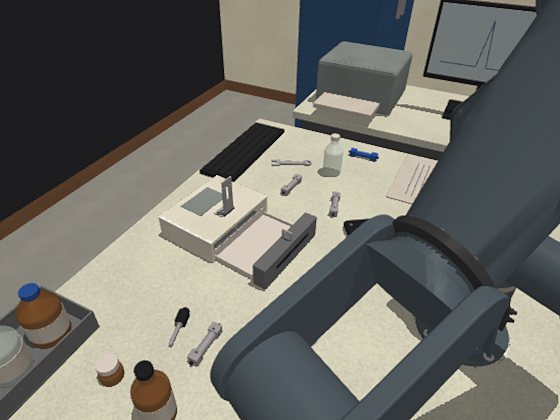

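View pics/wrist0.png

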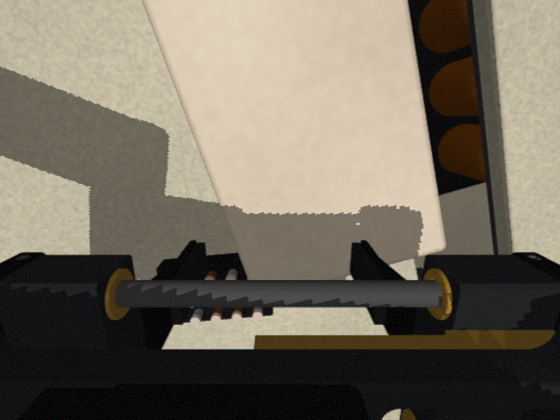

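```bash
cat > h.py <<'E'
from rig import *
import cv2,numpy as np,time
from scipy.spatial.transform import Rotation as R
np.set_printoptions(precision=4,suppress=True)
def campose(n,o=None):
    c=calibration(n)
    if 'pose' in c: return c['K'],c['pose']
    o=o or get_obs()
    T=np.eye(4);T[:3,:3]=R.from_quat(o['tool_rot']).as_matrix();T[:3,3]=o['position']
    return c['K'],T@c['tool_from_camera']
def px2w(KP,uv,z):
    K,P=KP; d=P[:3,:3]@np.linalg.solve(K,np.array([uv[0],uv[1],1.]))
    s=(z-P[2,3])/d[2]; return P[:3,3]+s*d
def w2px(KP,p):
    K,P=KP; c=P[:3,:3].T@(np.asarray(p)-P[:3,3]); u=K@c; return u[:2]/u[2]
def zoom(im,x0,y0,x1,y1,name,f=None):
    f=f or min(800/(x1-x0),600/(y1-y0))
    cv2.imwrite(f"pics/{name}.png",cv2.resize(im[y0:y1,x0:x1,::-1],None,fx=f,fy=f,interpolation=cv2.INTER_CUBIC)); print(name,'scale',f)
def snap(n,name):
    o=get_obs(); im=camera(n); KP=campose(n,o); np.savez(f'{name}.npz',K=KP[0],P=KP[1],im=im); cv2.imwrite(f"pics/{name}.png",im[:,:,::-1]); return im,KP
def load(name):
    d=np.load(f'{name}.npz'); return d['im'],(d['K'],d['P'])
def tool2go(target_pos, yaw=None, o=None):
    """offset in current tool axes (cm) ; yaw = world angle of tool x, tool pointing down"""
    o=o or get_obs(); Rm=R.from_quat(o['tool_rot'])
    off=Rm.inv().apply(np.asarray(target_pos)-o['position'])*100
    res=[off]
    if yaw is not None:
        best=None
        for k in (0,np.pi):
            x=np.array([np.cos(yaw+k),np.sin(yaw+k),0]);z=np.array([0,0,-1.]);y=np.cross(z,x)
            rv=(Rm.inv()*R.from_matrix(np.c_[x,y,z])).as_rotvec(degrees=True)
            res.append(rv)
    return res
E
python3 - <<'E'
from h import *
im,KP=snap('top','top1'); 
zoom(im,210,90,400,270,'z1'); zoom(im,120,170,210,235,'z2'); zoom(im,340,170,500,270,'z3')
print(w2px(KP,get_obs()['position']))
for uv in [(150,219),(371,192),(361,250),(165,189)]: print(uv,px2w(KP,uv,.013))
E
```

```text
z1 scale 3.3333333333333335
z2 scale 8.88888888888889
z3 scale 5.0
[ -8.7066 345.5195]
(150, 219) [0.5091 0.3212 0.013 ]
(371, 192) [ 0.6017 -0.3314  0.013 ]
(361, 250) [ 0.4297 -0.3002  0.013 ]
(165, 189) [0.5999 0.2825 0.013 ]
```

View pics/z1.png

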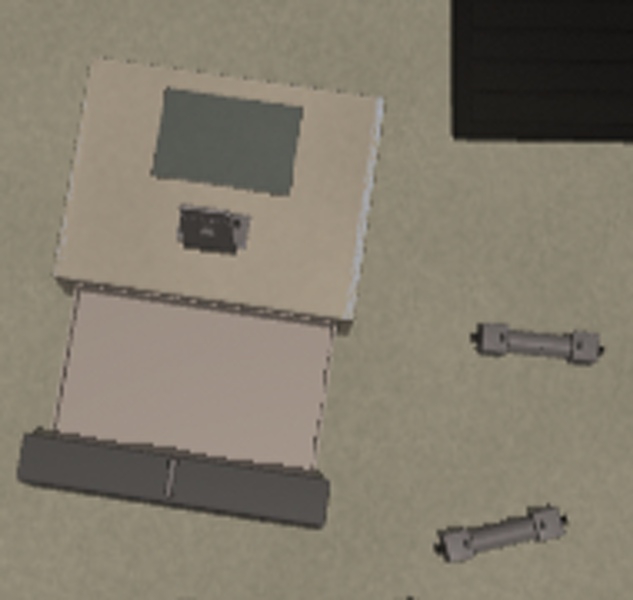

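View pics/z2.png

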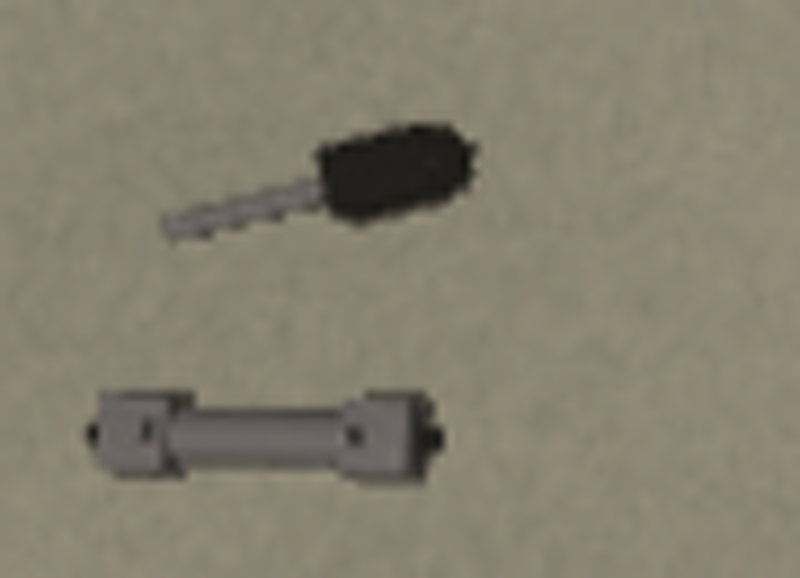

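View pics/z3.png

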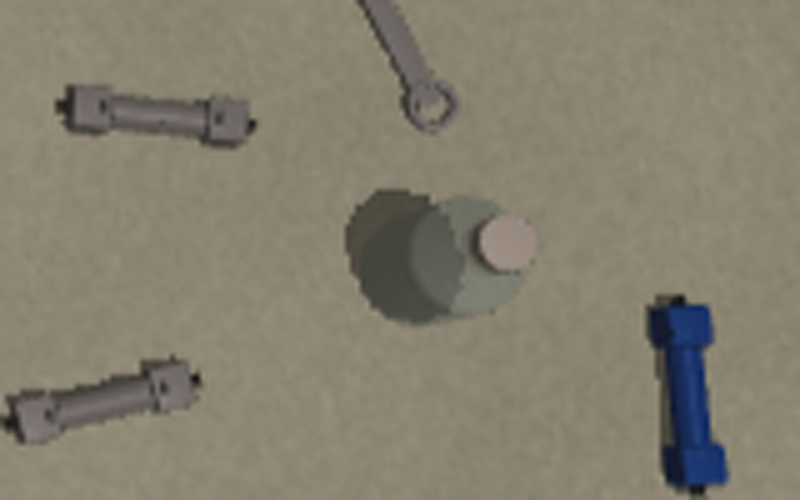

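```bash
python3 - <<'E'
from h import *
im,KP=load('top1')
def z1(x,y):return (210+x/3.3333,90+y/3.3333)
def z2(x,y):return (120+x/8.889,170+y/8.889)
def z3(x,y):return (340+x/5,170+y/5)
def pr(n,f,pts,z):
    P=[px2w(KP,f(*p),z) for p in pts]
    print(n,*[p[:2] for p in P]);return P
for n,f,a,b in [('A',z2,(97,436),(428,438)),('B',z3,(67,107),(251,123)),('C',z3,(10,419),(197,382))]:
    P=pr(n,f,[a,b],.015); d=P[1]-P[0]; print('  mid',(P[0]+P[1])/2,'len',np.linalg.norm(d),'ang',np.degrees(np.arctan2(d[1],d[0])))
P=pr('pin tip,back',z2,[(165,228),(475,158)],.012);d=P[0]-P[1];print(np.linalg.norm(d),np.degrees(np.arctan2(d[1],d[0])), P[0]-d/np.linalg.norm(d)*.076)
P=pr('housing front top',z1,[(57,277),(352,320),(381,97),(93,58)],.075); print(np.linalg.norm(P[1]-P[0]),(P[0]+P[1])/2)
d=P[0]-P[1];print('yaw',np.degrees(np.arctan2(-d[0],d[1])));d=P[3]-P[2];print('yaw',np.degrees(np.arctan2(-d[0],d[1])))
P=pr('drawer front top',z1,[(20,482),(325,527),(330,480),(35,432)],.075);
for d in (P[0]-P[1],P[3]-P[2]):print(np.linalg.norm(d),'yaw',np.degrees(np.arctan2(-d[0],d[1])))
P=pr('staple top', z1,[(175,460),(168,497)],.105)
P=pr('hasp', z1,[(180,207),(248,212),(240,253),(179,245)],.190)
P=pr('clear foot', z3,[(420,260)],0)
E
```

```text
A [0.5077 0.3769] [0.509  0.2668]
  mid [0.5083 0.3218 0.015 ] len 0.11009929938492022 ang -89.29622486801198
B [ 0.6022 -0.2788] [ 0.5945 -0.3876]
  mid [ 0.5984 -0.3332  0.015 ] len 0.10903756298305173 ang -94.0484971535652
C [ 0.4176 -0.2447] [ 0.4411 -0.3533]
  mid [ 0.4294 -0.299   0.015 ] len 0.11108658192793464 ang -77.825259597374
pin tip,back [0.5785 0.3605] [0.6043 0.2578]
0.10595146180413827 104.05675957193188 [0.597  0.2868 0.012 ]
housing front top [0.6373 0.0889] [ 0.6045 -0.1625] [ 0.8021 -0.1862] [0.8336 0.0654]
0.2536120845020959 [ 0.6209 -0.0368  0.075 ]
yaw -7.448158681270309
yaw -7.135594500876962
drawer front top [0.4621 0.1127] [ 0.4296 -0.1416] [ 0.4686 -0.1453] [0.5042 0.102 ]
0.2563638841069378 yaw -7.285643509511671
0.24987071112162362 yaw -8.196202240917618
staple top [ 0.4801 -0.0179] [ 0.45  -0.013]
hasp [ 0.6674 -0.0219] [ 0.6643 -0.0742] [ 0.6319 -0.0687] [ 0.6374 -0.0219]
clear foot [ 0.5165 -0.4899]
```

```bash
cat > go.py <<'E'
import sys
from h import *
x,y,z,yaw=map(float,sys.argv[1:5])
o=get_obs();r=tool2go([x,y,z],np.radians(yaw),o)
Rm=R.from_quat(o['tool_rot']).as_matrix()
print('t',round(o['time'],2),'pos',o['position'],'q',o['q'],'yaw',np.degrees(np.arctan2(Rm[1,0],Rm[0,0])).round(1),'z',Rm[:,2],'w',o['grip_width'].round(4),'F',o['ft_force'])
print('offset',r[0].round(2),'rot',r[1].round(1),'or',r[2].round(1))
E
python3 go.py .5083 .3218 .12 0.7
```

```text
Traceback (most recent call last):
  File "go.py", line 6, in <module>
    print('t',round(o['time'],2),'pos',o['position'],'q',o['q'],'yaw',np.degrees(np.arctan2(Rm[1,0],Rm[0,0])).round(1),'z',Rm[:,2],'w',o['grip_width'].round(4),'F',o['ft_force'])
                                                                                                                                       ^^^^^^^^^^^^^^^^^^^^^
AttributeError: 'float' object has no attribute 'round'
```

```bash
sed -i "s/o\['grip_width'\].round(4)/round(o['grip_width'],4)/" go.py
python3 go.py .5083 .3218 .12 0.7
```

```text
t 0.2 pos [0.1843 0.5967 0.222 ] q [ 1.0925  0.5281  1.4334  0.      1.1814 -0.1785] yaw 72.8 z [-0.0006 -0.0012 -1.    ] w 0.087 F [-0.1202  0.096  -0.1352]
offset [-16.68  39.07  10.21] rot [ 0.   0.1 72.1] or [  -0.1    0.  -107.9]
```

Call:
drive_tool:
  plan:
    - {"offset":[-16.7,39.1,1],"delta_rot":[0,0,72],"jaw":6}
    - {"offset":[-16.7,39.1,1],"delta_rot":[0,0,72],"jaw":6}
    - {"offset":[-16.7,39.1,1],"delta_rot":[0,0,72],"jaw":6}
    - {"offset":[-16.7,39.1,1],"delta_rot":[0,0,72],"jaw":6}
    - {"offset":[-16.7,39.1,1],"delta_rot":[0,0,72],"jaw":6}
    - {"offset":[-16.7,39.1,1],"delta_rot":[0,0,72],"jaw":6}
    - {"offset":[-16.7,39.1,1],"delta_rot":[0,0,72],"jaw":6}
    - {"offset":[-16.7,39.1,1],"delta_rot":[0,0,72],"jaw":6}

```text
time: 0.87
position: [0.4398, 0.38, 0.2146]
tool_rot: [0.991, 0.132, -0.0, 0.0]
ft_force: [0.7, 0.6, -0.0]
grip_width: 0.0602
```

```bash
python3 go.py .5083 .3218 .10 0.7
```

```text
t 0.87 pos [0.4398 0.38   0.2146] q [0.5203 0.4778 1.5534 0.0001 1.1106 0.2554] yaw 15.2 z [-0.0002 -0.     -1.    ] w 0.0602 F [ 0.7439  0.5553 -0.0483]
offset [ 5.09  7.41 11.46] rot [ 0.   0.  14.5] or [  -0.     0.  -165.5]
```

Call:
drive_tool:
  plan:
    - {"offset":[4,6,3],"delta_rot":[0,0,14.5],"jaw":6}
    - {"offset":[5,7.3,6],"delta_rot":[0,0,14.5],"jaw":6}
    - {"offset":[5,7.3,9],"delta_rot":[0,0,14.5],"jaw":6}
    - {"offset":[5,7.3,9],"delta_rot":[0,0,14.5],"jaw":6}
    - {"offset":[5,7.3,9],"delta_rot":[0,0,14.5],"jaw":6}
    - {"offset":[5,7.3,9],"delta_rot":[0,0,14.5],"jaw":6}
    - {"offset":[5,7.3,9],"delta_rot":[0,0,14.5],"jaw":6}
    - {"offset":[5,7.3,9],"delta_rot":[0,0,14.5],"jaw":6}

```text
time: 1.53
position: [0.5065, 0.3262, 0.1268]
tool_rot: [1.0, 0.01, 0.002, -0.001]
ft_force: [-0.5, -1.0, 0.8]
grip_width: 0.0598
```

```bash
python3 - <<'E'
from h import *
snap('wrist','w1');im,KP=snap('top','top2')
cv2.imwrite('pics/top2b.png',cv2.resize(im[100:420,0:300,::-1],None,fx=2.5,fy=1.87))
E
python3 go.py .5083 .3218 .005 0.7
```

```text
t 1.63 pos [0.5065 0.326  0.1266] q [0.3865 0.6169 1.5791 0.0001 0.9424 0.3666] yaw 1.1 z [ 0.0029  0.0013 -1.    ] w 0.0599 F [-0.8425 -0.0995  0.5862]
offset [ 0.14  0.44 12.16] rot [-0.1 -0.2  0.4] or [   0.3   -0.1 -179.6]
```

View pics/w1.png

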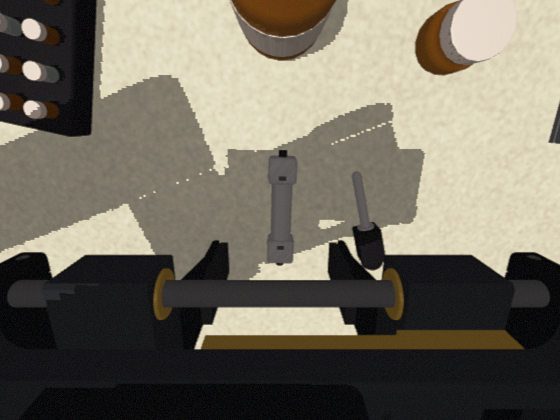

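View pics/top2.png

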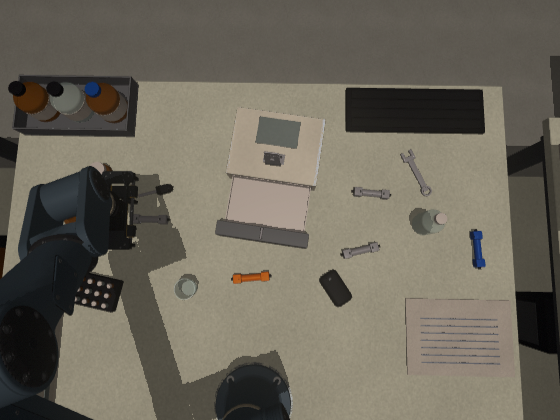

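```bash
python3 - <<'E'
from h import *
im,KP=load('w1')
for uv,z in [((283,156),.015),((280,262),.015),((281,210),.013),((356,173),.012),((368,245),.012)]: print(uv,px2w(KP,uv,z))
E
```

```text
(283, 156) [0.5109 0.374  0.015 ]
(280, 262) [0.5104 0.2657 0.015 ]
(281, 210) [0.5102 0.3212 0.013 ]
(356, 173) [0.5808 0.3589 0.012 ]
(368, 245) [0.6001 0.285  0.012 ]
```

Call:
drive_tool:
  plan:
    - {"offset":[0.4,0.55,4],"delta_rot":[0,-0.2,0.4],"jaw":6}
    - {"offset":[0.4,0.55,8],"delta_rot":[0,-0.2,0.4],"jaw":6}
    - {"offset":[0.4,0.55,11],"delta_rot":[0,-0.2,0.4],"jaw":6}
    - {"offset":[0.4,0.55,12],"delta_rot":[0,-0.2,0.4],"jaw":6}
    - {"offset":[0.4,0.55,12],"delta_rot":[0,-0.2,0.4],"jaw":6}
    - {"offset":[0.4,0.55,12],"delta_rot":[0,-0.2,0.4],"jaw":6}
    - {"offset":[0.4,0.55,12],"delta_rot":[0,-0.2,0.4],"jaw":0}
    - {"offset":[0.4,0.55,12],"delta_rot":[0,-0.2,0.4],"jaw":0}
  squeeze: 30

```text
time: 2.3
position: [0.512, 0.32, 0.007]
tool_rot: [1.0, 0.006, 0.0, -0.001]
ft_force: [0.8, -0.0, -0.5]
grip_width: 0.0527
```

Call:
drive_tool:
  plan:
    - {"offset":[0,0,0],"delta_rot":[0,0,0],"jaw":0}
    - {"offset":[0,0,0],"delta_rot":[0,0,0],"jaw":0}
    - {"offset":[0,0,0],"delta_rot":[0,0,0],"jaw":0}
    - {"offset":[0,0,0],"delta_rot":[0,0,0],"jaw":0}
    - {"offset":[0,0,0],"delta_rot":[0,0,0],"jaw":0}
    - {"offset":[0,0,0],"delta_rot":[0,0,0],"jaw":0}
    - {"offset":[0,0,0],"delta_rot":[0,0,0],"jaw":0}
    - {"offset":[0,0,0],"delta_rot":[0,0,0],"jaw":0}
  squeeze: 30

```text
time: 2.97
position: [0.5103, 0.3191, 0.0048]
tool_rot: [1.0, 0.005, -0.002, 0.0]
ft_force: [-0.1, -0.2, 3.2]
grip_width: 0.0189
```

```bash
python3 go.py .5083 .3218 .005 0.7
```

```text
t 2.97 pos [0.5103 0.3191 0.0048] q [0.3727 0.805  1.6267 0.002  0.7136 0.3606] yaw 0.6 z [-0.0039 -0.0001 -1.    ] w 0.0189 F [-0.0956 -0.2224  3.2149]
offset [-0.2  -0.27 -0.02] rot [ 0.   0.2 -0.1] or [  0.4  -0.  179.9]
```

```bash
python3 go.py .560 .0365 .16 82.7
```

```text
t 2.97 pos [0.5103 0.3191 0.0048] q [0.3727 0.805  1.6267 0.002  0.7136 0.3606] yaw 0.6 z [-0.0039 -0.0001 -1.    ] w 0.0189 F [-0.0956 -0.2224  3.2149]
offset [  4.61  28.31 -15.53] rot [ -0.2   0.2 -82.1] or [ 0.2  0.2 97.9]
```

Call:
drive_tool:
  plan:
    - {"offset":[0,0,-4],"delta_rot":[0,0,0],"jaw":0}
    - {"offset":[0,0,-8],"delta_rot":[0,0,0],"jaw":0}
    - {"offset":[1,2,-12],"delta_rot":[0,0,-7],"jaw":0}
    - {"offset":[2,5,-15.5],"delta_rot":[0,0,-14],"jaw":0}
    - {"offset":[3,9,-15.5],"delta_rot":[0,0,-21],"jaw":0}
    - {"offset":[3.5,13,-15.5],"delta_rot":[0,0,-28],"jaw":0}
    - {"offset":[4,17,-15.5],"delta_rot":[0,0,-35],"jaw":0}
    - {"offset":[4.6,20,-15.5],"delta_rot":[0,0,-42],"jaw":0}

```text
time: 3.63
position: [0.558, 0.1217, 0.1595]
tool_rot: [0.935, 0.355, -0.002, -0.001]
ft_force: [-0.0, 0.0, -2.3]
grip_width: 0.0191
```

```bash
python3 go.py .560 .0365 .16 82.7
```

```text
t 3.63 pos [0.558  0.1217 0.1595] q [ 0.0192  0.538   1.6284 -0.0002  0.9793 -0.7062] yaw 41.6 z [-0.0041 -0.0002 -1.    ] w 0.0191 F [-0.0077  0.048  -2.3024]
offset [-5.5   6.5  -0.05] rot [ -0.2   0.1 -41.1] or [  0.2   0.3 138.9]
```

Call:
drive_tool:
  plan:
    - {"offset":[-2,2,0],"delta_rot":[0,0,-7],"jaw":0}
    - {"offset":[-4,4.5,0],"delta_rot":[0,0,-14],"jaw":0}
    - {"offset":[-5.5,6.5,0],"delta_rot":[0,0,-21],"jaw":0}
    - {"offset":[-5.5,6.5,0],"delta_rot":[0,0,-28],"jaw":0}
    - {"offset":[-5.5,6.5,0],"delta_rot":[0,0,-35],"jaw":0}
    - {"offset":[-5.5,6.5,0],"delta_rot":[0,0,-41],"jaw":0}
    - {"offset":[-5.5,6.5,0],"delta_rot":[0,0,-41],"jaw":0}
    - {"offset":[-5.5,6.5,0],"delta_rot":[0,0,-41],"jaw":0}

```text
time: 4.3
position: [0.5597, 0.0381, 0.159]
tool_rot: [0.755, 0.656, -0.002, -0.002]
ft_force: [0.6, -0.3, -2.5]
grip_width: 0.0191
```

```bash
python3 - <<'E'
from h import *
snap('wrist','w2');snap('side','s2')
E
python3 go.py .560 .0365 .06 82.7
```

```text
t 4.4 pos [0.5598 0.0383 0.1592] q [-0.1306  0.5266  1.6539 -0.0007  0.9652 -1.5628] yaw 82.1 z [-0.0041 -0.     -1.    ] w 0.0193 F [ 0.1204 -0.241  -1.73  ]
offset [-0.17  0.08  9.92] rot [-0.2  0.  -0.6] or [  0.    0.4 179.4]
```

View pics/w2.png

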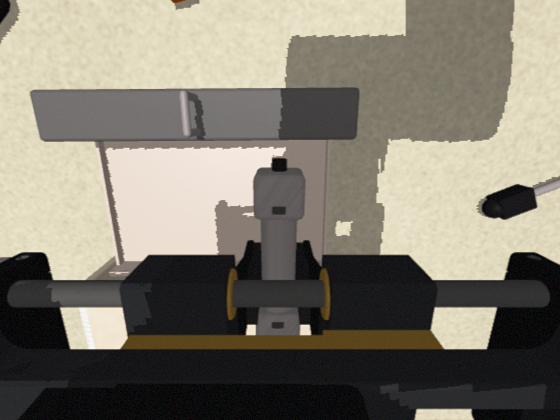

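View pics/s2.png

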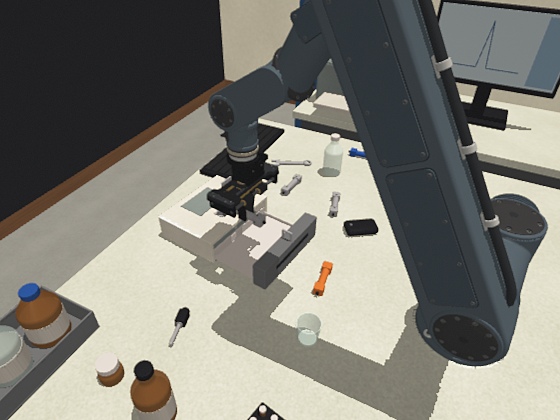

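```bash
python3 - <<'E'
from h import *
im,KP=load('w2')
t=-7.3*np.pi/180; X=np.array([np.cos(t),np.sin(t)]);Y=np.array([-X[1],X[0]])
for n,uv,z in [('Fr',(32,91),.075),('Fl',(358,88),.075),('Br',(39,140),.075),('Bl',(357,138),.075),('wallL',(325,141),.02),('wallR',(103,143),.02),('staple top',(182,91),.105),('st top back',(190,136),.105)]:
    p=px2w(KP,uv,z); q=p[:2]-[.621,-.037]; print(n,p,'unit',q@X,q@Y)
a=px2w(KP,(32,91),.075);b=px2w(KP,(358,88),.075);d=b-a;print('yaw',np.degrees(np.arctan2(-d[0],d[1])),np.linalg.norm(d))
E
```

```text
Fr [ 0.4329 -0.1383  0.075 ] unit -0.1736713953555964 -0.12438159311165224
Fl [0.4664 0.1147 0.075 ] unit -0.17257186822385578 0.13078648115055283
Br [ 0.4696 -0.1467  0.075 ] unit -0.1362550914096659 -0.12802457113294555
Bl [0.5044 0.1114 0.075 ] unit -0.13451867626977662 0.13241616950921725
wallL [0.5078 0.0933 0.02  ] unit -0.12881797134202314 0.11481560948074433
wallR [ 0.4786 -0.1277  0.02  ] unit -0.12970660049775154 -0.10803335725057259
staple top [ 0.4533 -0.0133  0.105 ] unit -0.16933229731584334 0.00222021715182189
st top back [ 0.4836 -0.0146  0.105 ] unit -0.13918475032282512 0.004780579626901828
yaw -7.546887759698767 0.2551704431994341
```

Call:
drive_tool:
  plan:
    - {"offset":[0.1,0.4,4],"delta_rot":[-0.2,0,-0.4],"jaw":0}
    - {"offset":[0.1,0.4,8],"delta_rot":[-0.2,0,-0.4],"jaw":0}
    - {"offset":[0.1,0.4,11],"delta_rot":[-0.2,0,-0.4],"jaw":0}
    - {"offset":[0.1,0.4,12.5],"delta_rot":[-0.2,0,-0.4],"jaw":0}
    - {"offset":[0.1,0.4,13.2],"delta_rot":[-0.2,0,-0.4],"jaw":0}
    - {"offset":[0.1,0.4,13.7],"delta_rot":[-0.2,0,-0.4],"jaw":0}
    - {"offset":[0.1,0.4,14.1],"delta_rot":[-0.2,0,-0.4],"jaw":0}
    - {"offset":[0.1,0.4,14.1],"delta_rot":[-0.2,0,-0.4],"jaw":0}

```text
time: 5.07
position: [0.5643, 0.0386, 0.0189]
tool_rot: [0.751, 0.66, 0.0, 0.001]
ft_force: [-0.2, 0.0, -1.3]
grip_width: 0.0192
```

```bash
python3 go.py .564 .039 .016 82.6
```

```text
t 5.07 pos [0.5643 0.0386 0.0189] q [-0.129   0.7536  1.723  -0.0009  0.6638 -1.5695] yaw 82.6 z [ 0.0011 -0.0007 -1.    ] w 0.0192 F [-0.1537  0.0203 -1.3026]
offset [ 0.04 -0.03  0.29] rot [ 0.1  0.  -0. ] or [  0.   -0.1 180. ]
```

Call:
drive_tool:
  plan:
    - {"offset":[0,0,0.2],"delta_rot":[0,0,0],"jaw":0}
    - {"offset":[0,0,0.3],"delta_rot":[0,0,0],"jaw":0}
    - {"offset":[0,0,0.3],"delta_rot":[0,0,0],"jaw":0}
    - {"offset":[0,0,0.3],"delta_rot":[0,0,0],"jaw":3.8}
    - {"offset":[0,0,0.3],"delta_rot":[0,0,0],"jaw":3.8}
    - {"offset":[0,0,0.3],"delta_rot":[0,0,0],"jaw":3.8}
    - {"offset":[0,0,-3],"delta_rot":[0,0,0],"jaw":3.8}
    - {"offset":[0,0,-7],"delta_rot":[0,0,0],"jaw":3.8}

```text
time: 5.73
position: [0.561, 0.0388, 0.0864]
tool_rot: [0.751, 0.66, -0.003, -0.003]
ft_force: [1.2, -0.0, -0.1]
grip_width: 0.0368
```

```bash
python3 go.py .4294 -.299 .10 12.2;python3 go.py .5984 -.3332 .10 -4; python3 - <<'E'
from h import *
snap('wrist','w3')
E
```

```text
t 5.73 pos [0.561  0.0388 0.0864] q [-0.1293  0.6399  1.6982 -0.0007  0.8117 -1.57  ] yaw 82.6 z [-0.0082  0.0005 -1.    ] w 0.0368 F [ 1.2318 -0.0451 -0.0501]
offset [-35.2   -8.7   -1.27] rot [-0.4  0.3 70.4] or [  -0.3   -0.4 -109.6]
t 5.73 pos [0.561  0.0388 0.0864] q [-0.1293  0.6399  1.6982 -0.0007  0.8117 -1.57  ] yaw 82.6 z [-0.0082  0.0005 -1.    ] w 0.0368 F [ 1.2318 -0.0451 -0.0501]
offset [-36.41   8.5   -1.41] rot [-0.4  0.4 86.6] or [ -0.4  -0.4 -93.4]
```

View pics/w3.png

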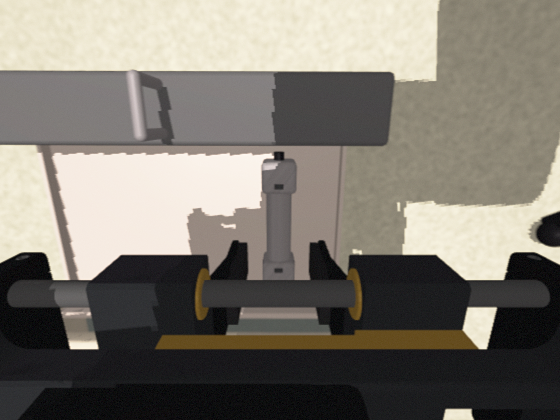

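Call:
drive_tool:
  plan:
    - {"offset":[-1,0,-4],"delta_rot":[0,0,6],"jaw":4}
    - {"offset":[-5,-1,-6],"delta_rot":[0,0,13],"jaw":5}
    - {"offset":[-9,-2,-6],"delta_rot":[0,0,20],"jaw":6}
    - {"offset":[-13,-3,-6],"delta_rot":[0,0,27],"jaw":6}
    - {"offset":[-17,-4,-6],"delta_rot":[0,0,34],"jaw":6}
    - {"offset":[-21,-5,-6],"delta_rot":[0,0,41],"jaw":6}
    - {"offset":[-25,-6,-6],"delta_rot":[0,0,48],"jaw":6}
    - {"offset":[-28,-7,-6],"delta_rot":[0,0,55],"jaw":6}

```text
time: 6.45
position: [0.4576, -0.2331, 0.1492]
tool_rot: [0.972, 0.235, 0.001, 0.001]
ft_force: [-0.3, -0.1, 0.3]
grip_width: 0.0595
```

Call:
drive_tool:
  plan:
    - {"offset":[-4,-5,0],"delta_rot":[0,0,7],"jaw":6}
    - {"offset":[-4,-5,0],"delta_rot":[0,0,14],"jaw":6}
    - {"offset":[-4,-5,0],"delta_rot":[0,0,15],"jaw":6}
    - {"offset":[-4,-5,0],"delta_rot":[0,0,15],"jaw":6}
    - {"offset":[-4,-5,0],"delta_rot":[0,0,15],"jaw":6}
    - {"offset":[-4,-5,0],"delta_rot":[0,0,15],"jaw":6}
    - {"offset":[-4,-5,0],"delta_rot":[0,0,15],"jaw":6}
    - {"offset":[-4,-5,0],"delta_rot":[0,0,15],"jaw":6}

```text
time: 7.12
position: [0.4005, -0.2046, 0.1487]
tool_rot: [0.994, 0.11, 0.0, 0.001]
ft_force: [-0.2, -0.6, 0.4]
grip_width: 0.0603
```

```bash
python3 go.py .4294 -.299 .10 12.2; python3 - <<'E'
from h import *
snap('wrist','w4')
E
```

```text
t 7.12 pos [ 0.4005 -0.2046  0.1487] q [-0.7213  0.4179  1.937  -0.0006  0.7852 -0.9419] yaw 12.7 z [ 0.0008 -0.0012 -1.    ] w 0.0603 F [-0.2448 -0.6229  0.3621]
offset [0.75 9.84 4.89] rot [ 0.1 -0.   0.5] or [   0.     0.1 -179.5]
```

View pics/w4.png

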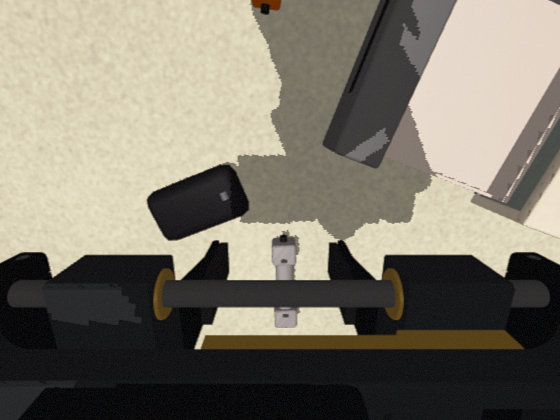

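```bash
python3 - <<'E'
from h import *
im,KP=load('w4')
for uv in [(284,240),(286,326)]: print(px2w(KP,uv,.015))
E
```

```text
[ 0.4173 -0.2478  0.015 ]
[ 0.4445 -0.3556  0.015 ]
```

Call:
drive_tool:
  plan:
    - {"offset":[0.3,4,2],"delta_rot":[0,0,-0.5],"jaw":6}
    - {"offset":[0.8,8,5],"delta_rot":[0,0,-0.5],"jaw":6}
    - {"offset":[0.85,10.1,8.5],"delta_rot":[0,0,-0.5],"jaw":6}
    - {"offset":[0.85,10.1,12],"delta_rot":[0,0,-0.5],"jaw":6}
    - {"offset":[0.85,10.1,14.2],"delta_rot":[0,0,-0.5],"jaw":6}
    - {"offset":[0.85,10.1,14.2],"delta_rot":[0,0,-0.5],"jaw":6}
    - {"offset":[0.85,10.1,14.2],"delta_rot":[0,0,-0.5],"jaw":6}
    - {"offset":[0.85,10.1,14.2],"delta_rot":[0,0,-0.5],"jaw":6}

```text
time: 7.83
position: [0.4299, -0.3007, 0.007]
tool_rot: [0.993, 0.114, -0.0, 0.0]
ft_force: [0.1, -0.6, 0.9]
grip_width: 0.0599
```

```bash
python3 go.py .431 -.3015 .005 13.5
```

```text
t 7.83 pos [ 0.4299 -0.3007  0.007 ] q [-0.8233  0.7493  1.8299 -0.0007  0.5625 -1.0517] yaw 13.1 z [-0.0004 -0.0001 -1.    ] w 0.0599 F [ 0.1496 -0.593   0.9216]
offset [0.09 0.1  0.2 ] rot [ 0.   0.  -0.4] or [  0.   -0.  179.6]
```

Call:
drive_tool:
  plan:
    - {"offset":[0.1,0.1,0.1],"delta_rot":[0,0,0],"jaw":0}
    - {"offset":[0.1,0.1,0.1],"delta_rot":[0,0,0],"jaw":0}
    - {"offset":[0.1,0.1,0.1],"delta_rot":[0,0,0],"jaw":0}
    - {"offset":[0.1,0.1,0.1],"delta_rot":[0,0,0],"jaw":0}
    - {"offset":[0.1,0.1,0.1],"delta_rot":[0,0,0],"jaw":0}
    - {"offset":[0.1,0.1,0.1],"delta_rot":[0,0,0],"jaw":0}
    - {"offset":[0.1,0.1,0.1],"delta_rot":[0,0,0],"jaw":0}
    - {"offset":[0.1,0.1,0.1],"delta_rot":[0,0,0],"jaw":0}
  squeeze: 30

```text
time: 8.5
position: [0.4309, -0.3017, 0.0059]
tool_rot: [0.993, 0.114, -0.0, 0.0]
ft_force: [-0.6, -0.0, 2.1]
grip_width: 0.0188
```

Call:
drive_tool:
  plan:
    - {"offset":[0,0,-4],"delta_rot":[0,0,0],"jaw":0}
    - {"offset":[0,0,-8],"delta_rot":[0,0,0],"jaw":0}
    - {"offset":[0,0,-12],"delta_rot":[0,0,0],"jaw":0}
    - {"offset":[0,0,-15.5],"delta_rot":[0,0,0],"jaw":0}
    - {"offset":[0,0,-15.5],"delta_rot":[0,0,0],"jaw":0}
    - {"offset":[0,0,-15.5],"delta_rot":[0,0,0],"jaw":0}
    - {"offset":[0,0,-15.5],"delta_rot":[0,0,0],"jaw":0}
    - {"offset":[0,0,-15.5],"delta_rot":[0,0,0],"jaw":0}

```text
time: 9.17
position: [0.4299, -0.3004, 0.1589]
tool_rot: [0.993, 0.114, -0.001, -0.002]
ft_force: [0.1, 0.5, -1.4]
grip_width: 0.0196
```

```bash
python3 go.py .556 -.0256 .16 82.6;python3 go.py .548 -.090 .16 82.6
```

```text
t 9.17 pos [ 0.4299 -0.3004  0.1589] q [-0.8231  0.4847  1.745  -0.0004  0.9158 -1.0511] yaw 13.1 z [-0.003   0.0027 -1.    ] w 0.0196 F [ 0.1096  0.5245 -1.4236]
offset [ 18.51 -23.92  -0.07] rot [ -0.2  -0.  -69.5] or [ -0.    0.3 110.5]
t 9.17 pos [ 0.4299 -0.3004  0.1589] q [-0.8231  0.4847  1.745  -0.0004  0.9158 -1.0511] yaw 13.1 z [-0.003   0.0027 -1.    ] w 0.0196 F [ 0.1096  0.5245 -1.4236]
offset [ 16.27 -17.82  -0.08] rot [ -0.2  -0.  -69.5] or [ -0.    0.3 110.5]
```

Call:
drive_tool:
  plan:
    - {"offset":[2,-3,0],"delta_rot":[0,0,-7],"jaw":0}
    - {"offset":[4.5,-6,0],"delta_rot":[0,0,-14],"jaw":0}
    - {"offset":[7,-9,0],"delta_rot":[0,0,-21],"jaw":0}
    - {"offset":[9,-12,0],"delta_rot":[0,0,-28],"jaw":0}
    - {"offset":[12,-15,0],"delta_rot":[0,0,-35],"jaw":0}
    - {"offset":[14,-18,0],"delta_rot":[0,0,-42],"jaw":0}
    - {"offset":[16,-21,0],"delta_rot":[0,0,-49],"jaw":0}
    - {"offset":[17,-22,0],"delta_rot":[0,0,-56],"jaw":0}

```text
time: 9.83
position: [0.5458, -0.044, 0.1582]
tool_rot: [0.821, 0.571, -0.001, -0.003]
ft_force: [-0.0, 0.5, -1.1]
grip_width: 0.0192
```

```bash
python3 go.py .556 -.0256 .16 82.6
```

```text
t 9.83 pos [ 0.5458 -0.044   0.1582] q [-0.2853  0.5129  1.6877  0.0016  0.9466 -1.5012] yaw 69.6 z [-0.005   0.0028 -1.    ] w 0.0192 F [-0.0329  0.4526 -1.1292]
offset [ 2.08  0.31 -0.18] rot [ -0.3  -0.1 -13. ] or [ -0.1   0.5 167. ]
```

Call:
drive_tool:
  plan:
    - {"offset":[1.9,0.3,0],"delta_rot":[-0.3,0,-7],"jaw":0}
    - {"offset":[1.9,0.3,1],"delta_rot":[-0.3,0,-13],"jaw":0}
    - {"offset":[1.9,0.3,4],"delta_rot":[-0.3,0,-13],"jaw":0}
    - {"offset":[1.9,0.3,6],"delta_rot":[-0.3,0,-13],"jaw":0}
    - {"offset":[1.9,0.3,6],"delta_rot":[-0.3,0,-13],"jaw":0}
    - {"offset":[1.9,0.3,6],"delta_rot":[-0.3,0,-13],"jaw":0}
    - {"offset":[1.9,0.3,6],"delta_rot":[-0.3,0,-13],"jaw":0}
    - {"offset":[1.9,0.3,6],"delta_rot":[-0.3,0,-13],"jaw":0}

```text
time: 10.5
position: [0.5571, -0.0326, 0.1013]
tool_rot: [0.754, 0.657, 0.002, 0.003]
ft_force: [0.1, -1.0, -0.9]
grip_width: 0.0191
```

```bash
python3 go.py .556 -.0256 .016 82.6; python3 - <<'E'
from h import *
snap('wrist','w5')
E
```

```text
t 10.5 pos [ 0.5571 -0.0326  0.1013] q [-0.2584  0.6075  1.7122 -0.0007  0.815  -1.6904] yaw 82.1 z [ 0.0066 -0.0023 -1.    ] w 0.0191 F [ 0.0751 -0.9713 -0.9224]
offset [ 0.69 -0.27  8.53] rot [ 0.4  0.1 -0.5] or [  0.1  -0.6 179.5]
```

View pics/w5.png

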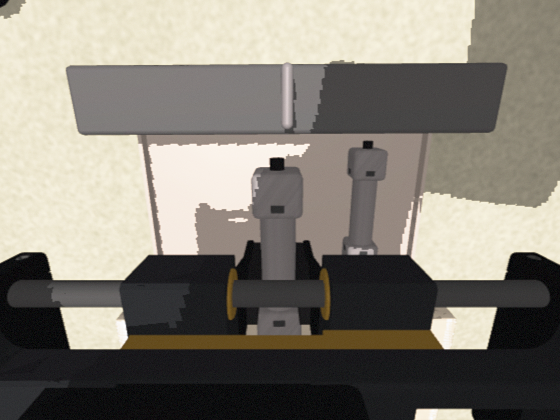

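Call:
drive_tool:
  plan:
    - {"offset":[0.6,-0.1,3],"delta_rot":[0.4,0,-0.5],"jaw":0}
    - {"offset":[0.6,-0.1,5],"delta_rot":[0.4,0,-0.5],"jaw":0}
    - {"offset":[0.6,-0.1,7],"delta_rot":[0.4,0,-0.5],"jaw":0}
    - {"offset":[0.6,-0.1,8],"delta_rot":[0.4,0,-0.5],"jaw":0}
    - {"offset":[0.6,-0.1,8.3],"delta_rot":[0.4,0,-0.5],"jaw":0}
    - {"offset":[0.6,-0.1,8.3],"delta_rot":[0.4,0,-0.5],"jaw":0}
    - {"offset":[0.6,-0.1,8.3],"delta_rot":[0.4,0,-0.5],"jaw":0}
    - {"offset":[0.6,-0.1,8.3],"delta_rot":[0.4,0,-0.5],"jaw":0}

```text
time: 11.22
position: [0.5577, -0.0266, 0.0188]
tool_rot: [0.751, 0.66, -0.0, 0.001]
ft_force: [1.0, -0.5, -1.6]
grip_width: 0.0191
```

```bash
python3 go.py .556 -.0256 .016 82.6
```

```text
t 11.22 pos [ 0.5577 -0.0266  0.0188] q [-0.2471  0.7487  1.7416 -0.0022  0.6503 -1.6867] yaw 82.6 z [ 0.0007 -0.0015 -1.    ] w 0.0191 F [ 0.9531 -0.482  -1.5823]
offset [ 0.08 -0.18  0.28] rot [ 0.   0.1 -0. ] or [  0.1  -0.1 180. ]
```

Call:
drive_tool:
  plan:
    - {"offset":[0,0,0.15],"delta_rot":[0,0,0],"jaw":0}
    - {"offset":[0,0,0.25],"delta_rot":[0,0,0],"jaw":0}
    - {"offset":[0,0,0.25],"delta_rot":[0,0,0],"jaw":0}
    - {"offset":[0,0,0.25],"delta_rot":[0,0,0],"jaw":3.8}
    - {"offset":[0,0,0.25],"delta_rot":[0,0,0],"jaw":3.8}
    - {"offset":[0,0,0.25],"delta_rot":[0,0,0],"jaw":3.8}
    - {"offset":[0,0,-3],"delta_rot":[0,0,0],"jaw":3.8}
    - {"offset":[0,0,-7],"delta_rot":[0,0,0],"jaw":3.8}

```text
time: 11.88
position: [0.5538, -0.0257, 0.085]
tool_rot: [0.751, 0.66, -0.004, -0.004]
ft_force: [0.8, 0.4, 0.3]
grip_width: 0.0368
```

```bash
python3 go.py .5984 -.3332 .16 -4; python3 - <<'E'
from h import *
im,_=snap('top','top5')
zoom(im,210,90,400,270,'top5z')
E
```

```text
t 11.88 pos [ 0.5538 -0.0257  0.085 ] q [-0.2471  0.6356  1.7171 -0.0018  0.7997 -1.687 ] yaw 82.6 z [-0.0109  0.0014 -0.9999] w 0.0368 F [0.8364 0.3815 0.2812]
offset [-29.92   8.31  -7.59] rot [-0.5  0.5 86.6] or [ -0.5  -0.5 -93.4]
top5z scale 3.3333333333333335
```

View pics/top5.png

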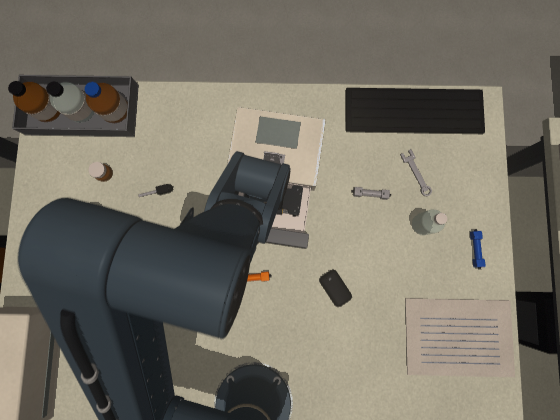

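Call:
drive_tool:
  plan:
    - {"offset":[0,0,-4],"delta_rot":[-0.5,0,0],"jaw":4}
    - {"offset":[-3,0.5,-7],"delta_rot":[-0.5,0,7],"jaw":6}
    - {"offset":[-7,1,-7],"delta_rot":[-0.5,0,14],"jaw":6}
    - {"offset":[-11,2,-7],"delta_rot":[-0.5,0,21],"jaw":6}
    - {"offset":[-15,3,-7],"delta_rot":[-0.5,0,28],"jaw":6}
    - {"offset":[-18.5,4,-7],"delta_rot":[-0.5,0,35],"jaw":6}
    - {"offset":[-20,5,-7],"delta_rot":[-0.5,0,42],"jaw":6}
    - {"offset":[-21,6,-7],"delta_rot":[-0.5,0,49],"jaw":6}

```text
time: 12.6
position: [0.5892, -0.2455, 0.1576]
tool_rot: [0.959, 0.284, 0.002, 0.004]
ft_force: [0.1, -0.2, -0.1]
grip_width: 0.0597
```

```bash
python3 go.py .5984 -.3332 .10 -4
```

```text
t 12.6 pos [ 0.5892 -0.2455  0.1576] q [-0.5686  0.6168  1.4642 -0.0025  1.0524 -1.1442] yaw 33.0 z [ 0.0057 -0.0062 -1.    ] w 0.0597 F [ 0.0753 -0.2117 -0.0952]
offset [-4.02  7.8   5.81] rot [ 0.4 -0.2 37. ] or [   0.3    0.6 -142.9]
```

Call:
drive_tool:
  plan:
    - {"offset":[-1,2,1],"delta_rot":[0.4,-0.2,7],"jaw":6}
    - {"offset":[-2,4,1],"delta_rot":[0.4,-0.2,14],"jaw":6}
    - {"offset":[-2,4,1],"delta_rot":[0.4,-0.2,21],"jaw":6}
    - {"offset":[-2,4,1],"delta_rot":[0.4,-0.2,28],"jaw":6}
    - {"offset":[-2,4,1],"delta_rot":[0.4,-0.2,35],"jaw":6}
    - {"offset":[-2,4,1],"delta_rot":[0.4,-0.2,37],"jaw":6}
    - {"offset":[-2,4,1],"delta_rot":[0.4,-0.2,37],"jaw":6}
    - {"offset":[-2,4,1],"delta_rot":[0.4,-0.2,37],"jaw":6}

```text
time: 13.27
position: [0.5946, -0.2866, 0.1477]
tool_rot: [1.0, -0.029, -0.0, -0.0]
ft_force: [-0.1, -0.4, -0.2]
grip_width: 0.0603
```

```bash
python3 go.py .5984 -.3332 .005 -4; python3 - <<'E'
from h import *
snap('wrist','w6');im,_=snap('top','top6');zoom(im,210,90,400,270,'top6z')
E
```

```text
t 13.27 pos [ 0.5946 -0.2866  0.1477] q [-0.6182  0.6587  1.4056  0.0004  1.0778 -0.56  ] yaw -3.3 z [-0.0002  0.0006 -1.    ] w 0.0603 F [-0.125  -0.4139 -0.15  ]
offset [ 0.65  4.64 14.27] rot [-0.   0.   0.7] or [  -0.    -0.1 -179.3]
top6z scale 3.3333333333333335
```

View pics/w6.png

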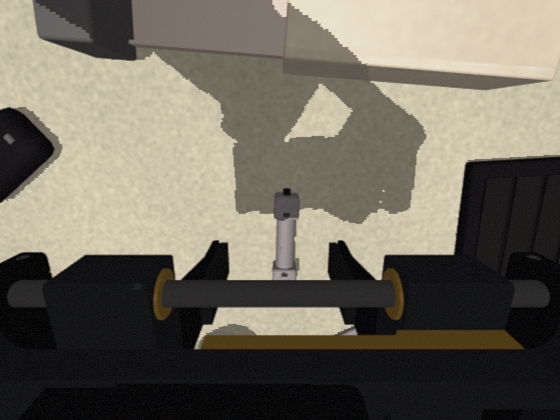

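View pics/top6z.png

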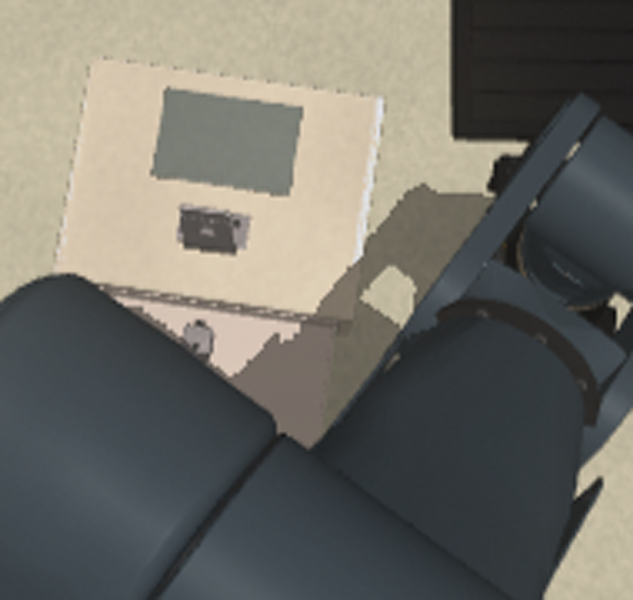

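```bash
python3 - <<'E'
from h import *
im,KP=load('w6')
for uv in [(287,195),(285,278)]: print(px2w(KP,uv,.015))
E
```

```text
[ 0.6045 -0.2819  0.015 ]
[ 0.5973 -0.3781  0.015 ]
```

Call:
drive_tool:
  plan:
    - {"offset":[0.8,3,3],"delta_rot":[0,0,0.7],"jaw":6}
    - {"offset":[0.8,4.7,6.5],"delta_rot":[0,0,0.7],"jaw":6}
    - {"offset":[0.8,4.7,10],"delta_rot":[0,0,0.7],"jaw":6}
    - {"offset":[0.8,4.7,13],"delta_rot":[0,0,0.7],"jaw":6}
    - {"offset":[0.8,4.7,14.1],"delta_rot":[0,0,0.7],"jaw":6}
    - {"offset":[0.8,4.7,14.1],"delta_rot":[0,0,0.7],"jaw":6}
    - {"offset":[0.8,4.7,14.1],"delta_rot":[0,0,0.7],"jaw":6}
    - {"offset":[0.8,4.7,14.1],"delta_rot":[0,0,0.7],"jaw":6}

```text
time: 14.03
position: [0.6016, -0.3347, 0.0091]
tool_rot: [0.999, -0.036, 0.002, 0.001]
ft_force: [-0.3, 0.0, -0.4]
grip_width: 0.06
```

Call:
drive_tool:
  plan:
    - {"offset":[0,0,0.1],"delta_rot":[0,0,0],"jaw":0}
    - {"offset":[0,0,0.1],"delta_rot":[0,0,0],"jaw":0}
    - {"offset":[0,0,0.1],"delta_rot":[0,0,0],"jaw":0}
    - {"offset":[0,0,0.1],"delta_rot":[0,0,0],"jaw":0}
    - {"offset":[0,0,0.1],"delta_rot":[0,0,0],"jaw":0}
    - {"offset":[0,0,0.1],"delta_rot":[0,0,0],"jaw":0}
    - {"offset":[0,0,0.1],"delta_rot":[0,0,0],"jaw":0}
    - {"offset":[0,0,0.1],"delta_rot":[0,0,0],"jaw":0}
  squeeze: 30

```text
time: 14.7
position: [0.5999, -0.3339, 0.006]
tool_rot: [0.999, -0.036, -0.0, -0.0]
ft_force: [-0.6, 0.2, 2.0]
grip_width: 0.0188
```

Call:
drive_tool:
  plan:
    - {"offset":[0,0,-4],"delta_rot":[0,0,0],"jaw":0}
    - {"offset":[0,0,-8],"delta_rot":[0,0,0],"jaw":0}
    - {"offset":[0,0,-12],"delta_rot":[0,0,0],"jaw":0}
    - {"offset":[0,0,-15.5],"delta_rot":[0,0,0],"jaw":0}
    - {"offset":[0,0,-15.5],"delta_rot":[0,0,0],"jaw":0}
    - {"offset":[0,0,-15.5],"delta_rot":[0,0,0],"jaw":0}
    - {"offset":[0,0,-15.5],"delta_rot":[0,0,0],"jaw":0}
    - {"offset":[0,0,-15.5],"delta_rot":[0,0,0],"jaw":0}

```text
time: 15.37
position: [0.5985, -0.3329, 0.1584]
tool_rot: [0.999, -0.036, -0.002, -0.002]
ft_force: [0.2, 0.5, -2.7]
grip_width: 0.0191
```

```bash
python3 go.py .548 -.090 .16 82.6
```

```text
t 15.37 pos [ 0.5985 -0.3329  0.1584] q [-0.6706  0.6795  1.3237  0.0004  1.1437 -0.5989] yaw -4.1 z [-0.0039  0.0036 -1.    ] w 0.0191 F [ 0.159   0.5445 -2.7195]
offset [ -6.78 -23.86  -0.05] rot [ -0.3   0.  -86.7] or [ 0.   0.3 93.3]
```

Call:
drive_tool:
  plan:
    - {"offset":[-2,-2,0],"delta_rot":[0,0,-7],"jaw":0}
    - {"offset":[-4,-5,0],"delta_rot":[0,0,-14],"jaw":0}
    - {"offset":[-5,-8,0],"delta_rot":[0,0,-21],"jaw":0}
    - {"offset":[-6,-11,0],"delta_rot":[0,0,-28],"jaw":0}
    - {"offset":[-6.5,-14,0],"delta_rot":[0,0,-35],"jaw":0}
    - {"offset":[-6.8,-17,0],"delta_rot":[0,0,-42],"jaw":0}
    - {"offset":[-6.8,-19,0],"delta_rot":[0,0,-49],"jaw":0}
    - {"offset":[-6.8,-20,0],"delta_rot":[0,0,-56],"jaw":0}

```text
time: 16.03
position: [0.5443, -0.1259, 0.1588]
tool_rot: [0.897, 0.441, -0.002, -0.003]
ft_force: [-1.3, 0.7, -2.2]
grip_width: 0.0188
```

```bash
python3 go.py .548 -.090 .16 82.6
```

```text
t 16.03 pos [ 0.5443 -0.1259  0.1588] q [-0.4281  0.525   1.6589  0.0016  0.9642 -1.3426] yaw 52.3 z [-0.0054  0.0039 -1.    ] w 0.0188 F [-1.2648  0.7376 -2.2278]
offset [ 3.07 -1.9  -0.1 ] rot [ -0.4  -0.1 -30.3] or [ -0.1   0.5 149.7]
```

Call:
drive_tool:
  plan:
    - {"offset":[3,-1.8,0],"delta_rot":[-0.4,0,-7],"jaw":0}
    - {"offset":[3,-1.8,0],"delta_rot":[-0.4,0,-14],"jaw":0}
    - {"offset":[3,-1.8,0],"delta_rot":[-0.4,0,-21],"jaw":0}
    - {"offset":[3,-1.8,0],"delta_rot":[-0.4,0,-28],"jaw":0}
    - {"offset":[3,-1.8,1],"delta_rot":[-0.4,0,-30.3],"jaw":0}
    - {"offset":[3,-1.8,4],"delta_rot":[-0.4,0,-30.3],"jaw":0}
    - {"offset":[3,-1.8,6],"delta_rot":[-0.4,0,-30.3],"jaw":0}
    - {"offset":[3,-1.8,6],"delta_rot":[-0.4,0,-30.3],"jaw":0}

```text
time: 16.7
position: [0.5465, -0.0933, 0.0956]
tool_rot: [0.754, 0.657, -0.001, -0.003]
ft_force: [-0.5, 0.0, -3.3]
grip_width: 0.0193
```

```bash
python3 go.py .548 -.090 .016 82.6; python3 - <<'E'
from h import *
snap('wrist','w7')
E
```

```text
t 16.7 pos [ 0.5465 -0.0933  0.0956] q [-0.3708  0.6166  1.7155  0.0003  0.8152 -1.8053] yaw 82.2 z [-0.0052  0.0022 -1.    ] w 0.0193 F [-0.4695  0.0149 -3.258 ]
offset [0.33 0.15 7.96] rot [-0.3 -0.1 -0.4] or [ -0.1   0.5 179.6]
```

View pics/w7.png

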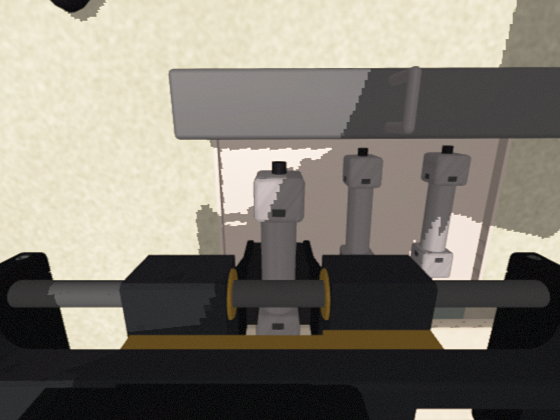

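Call:
drive_tool:
  plan:
    - {"offset":[0.3,0.2,3],"delta_rot":[-0.3,0,-0.4],"jaw":0}
    - {"offset":[0.3,0.2,5],"delta_rot":[-0.3,0,-0.4],"jaw":0}
    - {"offset":[0.3,0.2,7],"delta_rot":[-0.3,0,-0.4],"jaw":0}
    - {"offset":[0.3,0.2,7.7],"delta_rot":[-0.3,0,-0.4],"jaw":0}
    - {"offset":[0.3,0.2,7.9],"delta_rot":[-0.3,0,-0.4],"jaw":0}
    - {"offset":[0.3,0.2,7.9],"delta_rot":[-0.3,0,-0.4],"jaw":0}
    - {"offset":[0.3,0.2,7.9],"delta_rot":[-0.3,0,-0.4],"jaw":0}
    - {"offset":[0.3,0.2,7.9],"delta_rot":[-0.3,0,-0.4],"jaw":0}

```text
time: 17.42
position: [0.5548, -0.0928, 0.0234]
tool_rot: [0.751, 0.66, 0.004, 0.006]
ft_force: [0.6, -0.5, -2.2]
grip_width: 0.0189
```

```bash
python3 go.py .548 -.090 .016 82.6
```

```text
t 17.42 pos [ 0.5548 -0.0928  0.0234] q [-0.3651  0.7407  1.7406  0.0023  0.6456 -1.8084] yaw 82.6 z [ 0.0142 -0.004  -0.9999] w 0.0189 F [ 0.5517 -0.4548 -2.1502]
offset [ 0.19 -0.72  0.73] rot [ 0.8  0.1 -0. ] or [  0.2  -1.3 180. ]
```

Call:
drive_tool:
  plan:
    - {"offset":[0,0,0],"delta_rot":[0,0,0],"jaw":0}
    - {"offset":[0,0,0],"delta_rot":[0,0,0],"jaw":0}
    - {"offset":[0,0,0],"delta_rot":[0,0,0],"jaw":0}
    - {"offset":[0,0,0],"delta_rot":[0,0,0],"jaw":0}
    - {"offset":[0,0,0],"delta_rot":[0,0,0],"jaw":0}
    - {"offset":[0,0,0],"delta_rot":[0,0,0],"jaw":0}
    - {"offset":[0,0,0],"delta_rot":[0,0,0],"jaw":0}
    - {"offset":[0,0,0],"delta_rot":[0,0,0],"jaw":0}

```text
time: 18.08
position: [0.5538, -0.0924, 0.022]
tool_rot: [0.751, 0.66, 0.003, 0.005]
ft_force: [0.7, 0.8, -2.0]
grip_width: 0.0191
```

```bash
python3 go.py .548 -.090 .016 82.6
```

```text
t 18.08 pos [ 0.5538 -0.0924  0.022 ] q [-0.3651  0.7429  1.7416  0.0023  0.6451 -1.8084] yaw 82.6 z [ 0.0117 -0.003  -0.9999] w 0.0191 F [ 0.6601  0.7586 -2.011 ]
offset [ 0.17 -0.61  0.59] rot [ 0.7  0.1 -0. ] or [  0.1  -1.1 180. ]
```

Call:
drive_tool:
  plan:
    - {"offset":[0.1,-0.6,0],"delta_rot":[0.7,0,0],"jaw":0}
    - {"offset":[0.1,-0.6,0.2],"delta_rot":[0.7,0,0],"jaw":0}
    - {"offset":[0.1,-0.6,0.5],"delta_rot":[0.7,0,0],"jaw":0}
    - {"offset":[0.1,-0.6,0.5],"delta_rot":[0.7,0,0],"jaw":0}
    - {"offset":[0.1,-0.6,0.5],"delta_rot":[0.7,0,0],"jaw":0}
    - {"offset":[0.1,-0.6,0.5],"delta_rot":[0.7,0,0],"jaw":0}
    - {"offset":[0.1,-0.6,0.5],"delta_rot":[0.7,0,0],"jaw":0}
    - {"offset":[0.1,-0.6,0.5],"delta_rot":[0.7,0,0],"jaw":0}

```text
time: 18.75
position: [0.5482, -0.0907, 0.017]
tool_rot: [0.751, 0.66, -0.001, 0.001]
ft_force: [-0.4, 0.2, -2.5]
grip_width: 0.0185
```

```bash
python3 go.py .548 -.090 .016 82.6
```

```text
t 18.75 pos [ 0.5482 -0.0907  0.017 ] q [-0.3643  0.7502  1.7485 -0.0025  0.6425 -1.8037] yaw 82.6 z [-0.0002 -0.0015 -1.    ] w 0.0185 F [-0.4034  0.1677 -2.5089]
offset [ 0.07 -0.03  0.1 ] rot [ 0.   0.1 -0. ] or [  0.1  -0.  180. ]
```

Release and rise, retreating towards the robot for a look.

Call:
drive_tool:
  plan:
    - {"offset":[0,0,0.1],"delta_rot":[0,0,0],"jaw":0}
    - {"offset":[0,0,0.1],"delta_rot":[0,0,0],"jaw":3.8}
    - {"offset":[0,0,0.1],"delta_rot":[0,0,0],"jaw":3.8}
    - {"offset":[0,0,0.1],"delta_rot":[0,0,0],"jaw":3.8}
    - {"offset":[0,0,-3],"delta_rot":[0,0,0],"jaw":3.8}
    - {"offset":[0,0,-7],"delta_rot":[0,0,0],"jaw":3.8}
    - {"offset":[0,0,-11],"delta_rot":[0,0,0],"jaw":3.8}
    - {"offset":[0,0,-14],"delta_rot":[0,0,0],"jaw":3.8}

```text
time: 19.42
position: [0.5488, -0.0907, 0.1599]
tool_rot: [0.751, 0.66, 0.0, 0.002]
ft_force: [1.2, -0.0, 1.2]
grip_width: 0.0378
```

Call:
drive_tool:
  plan:
    - {"offset":[1,-4,-1],"delta_rot":[0,0,0],"jaw":3.8}
    - {"offset":[2,-8,-1],"delta_rot":[0,0,0],"jaw":3}
    - {"offset":[3,-12,-1],"delta_rot":[0,0,0],"jaw":2}
    - {"offset":[4,-16,-1],"delta_rot":[0,0,0],"jaw":0}
    - {"offset":[5,-16,-1],"delta_rot":[0,0,0],"jaw":0}
    - {"offset":[6.5,-16,-1],"delta_rot":[0,0,0],"jaw":0}
    - {"offset":[6.5,-16,-1],"delta_rot":[0,0,0],"jaw":0}
    - {"offset":[6.5,-16,-1],"delta_rot":[0,0,0],"jaw":0}

```text
time: 20.08
position: [0.3982, -0.0052, 0.1673]
tool_rot: [0.751, 0.661, -0.0, 0.001]
ft_force: [0.6, -0.7, -0.5]
grip_width: 0.003
```

```bash
python3 go.py .42 -.011 .05 82.6; python3 - <<'E'
from h import *
snap('side','s8');im,_=snap('top','top8');zoom(im,210,90,400,270,'top8z')
E
```

```text
t 20.08 pos [ 0.3982 -0.0052  0.1673] q [-0.2942  0.325   2.0365 -0.0025  0.7788 -1.7357] yaw 82.7 z [ 0.0009 -0.0021 -1.    ] w 0.003 F [ 0.6208 -0.6733 -0.4797]
offset [-0.27  2.22 11.73] rot [0.1 0.1 0.1] or [  -0.2    0.1 -179.9]
top8z scale 3.3333333333333335
```

View pics/s8.png

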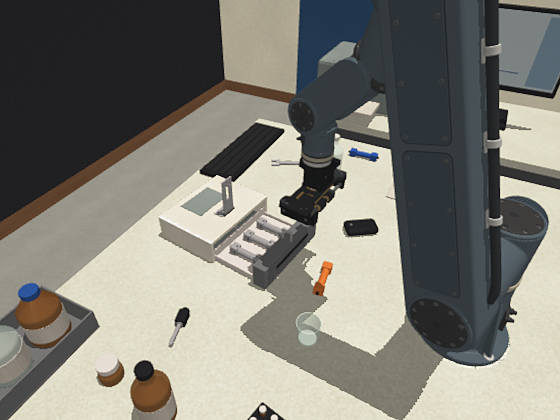

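View pics/top8z.png

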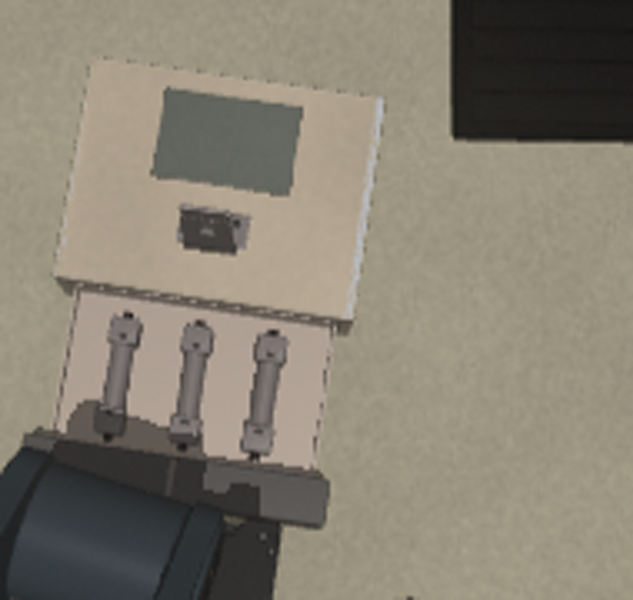

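View pics/top8.png

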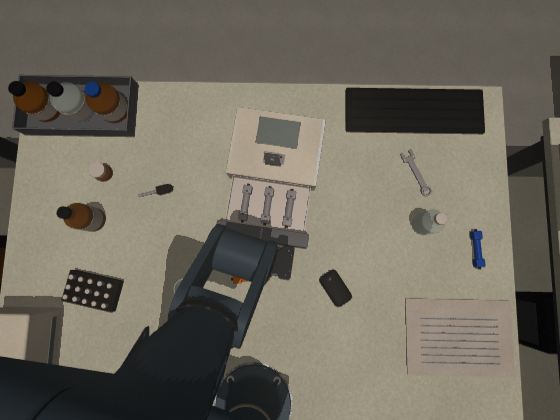

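Call:
drive_tool:
  plan:
    - {"offset":[-0.2,1.5,4],"delta_rot":[0,0,0],"jaw":0}
    - {"offset":[-0.2,1.5,8],"delta_rot":[0,0,0],"jaw":0}
    - {"offset":[-0.2,1.5,11.7],"delta_rot":[0,0,0],"jaw":0}
    - {"offset":[-0.2,1.5,11.7],"delta_rot":[0,0,0],"jaw":0}
    - {"offset":[-0.2,2,11.7],"delta_rot":[0,0,0],"jaw":0}
    - {"offset":[-0.2,2,11.7],"delta_rot":[0,0,0],"jaw":0}
    - {"offset":[-0.2,2,11.7],"delta_rot":[0,0,0],"jaw":0}
    - {"offset":[-0.2,2,11.7],"delta_rot":[0,0,0],"jaw":0}

```text
time: 20.85
position: [0.4192, -0.0106, 0.0526]
tool_rot: [0.751, 0.66, 0.001, 0.003]
ft_force: [-0.0, 0.5, 0.3]
grip_width: 0.0005
```

```bash
python3 go.py .42 -.011 .05 82.6; python3 - <<'E'
from h import *
snap('side','s9')
im,_=load('s9');zoom(im,150,160,360,300,'s9z')
E
```

```text
t 20.85 pos [ 0.4192 -0.0106  0.0526] q [-0.2921  0.599   2.0843 -0.0034  0.4518 -1.7305] yaw 82.6 z [ 0.0058 -0.0033 -1.    ] w 0.0005 F [-0.0001  0.49    0.2784]
offset [-0.02  0.08  0.26] rot [ 0.4  0.1 -0. ] or [  0.2  -0.6 180. ]
s9z scale 3.8095238095238093
```

View pics/s9z.png

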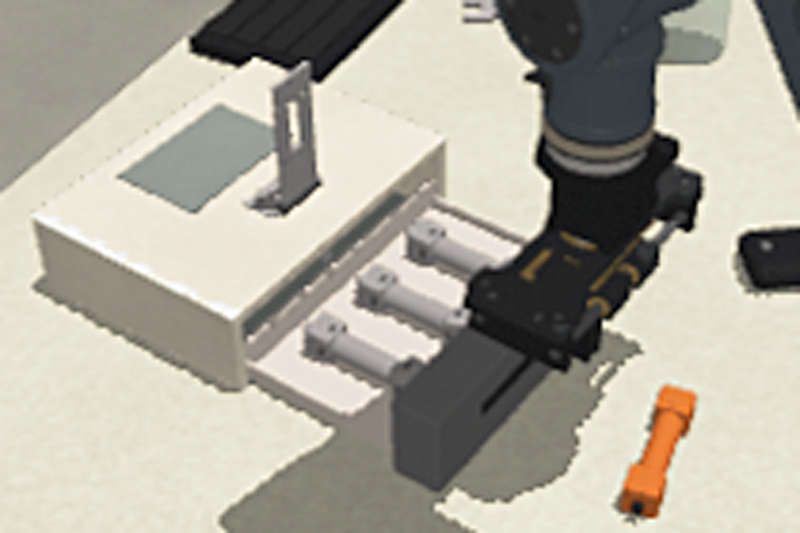

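Call:
drive_tool:
  plan:
    - {"offset":[0,0.8,0],"delta_rot":[0,0,0],"jaw":0}
    - {"offset":[0,1.6,0],"delta_rot":[0,0,0],"jaw":0}
    - {"offset":[0,2.4,0],"delta_rot":[0,0,0],"jaw":0}
    - {"offset":[0,3.2,0],"delta_rot":[0,0,0],"jaw":0}
    - {"offset":[0,4,0],"delta_rot":[0,0,0],"jaw":0}
    - {"offset":[0,5,0],"delta_rot":[0,0,0],"jaw":0}
    - {"offset":[0,6,0],"delta_rot":[0,0,0],"jaw":0}
    - {"offset":[0,7,0],"delta_rot":[0,0,0],"jaw":0}

```text
time: 21.57
position: [0.4878, -0.0192, 0.0497]
tool_rot: [0.751, 0.66, -0.001, 0.0]
ft_force: [-1.7, -0.1, 0.7]
grip_width: 0.0005
```

```bash
python3 go.py .42 -.011 .05 82.6; python3 - <<'E'
from h import *
snap('side','s10')
im,_=load('s10');zoom(im,150,160,360,300,'s10z')
E
```

```text
t 21.57 pos [ 0.4878 -0.0192  0.0497] q [-0.2677  0.6442  1.9092 -0.0025  0.5886 -1.707 ] yaw 82.6 z [-0.0007 -0.0013 -1.    ] w 0.0005 F [-1.6554 -0.0659  0.7482]
offset [-0.07 -6.83 -0.02] rot [-0.   0.1 -0. ] or [  0.1   0.  180. ]
s10z scale 3.8095238095238093
```

View pics/s10z.png

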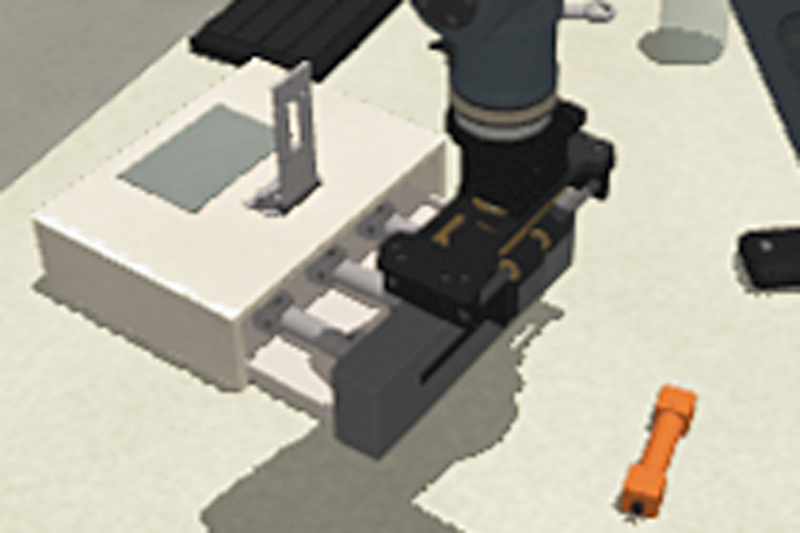

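Call:
drive_tool:
  plan:
    - {"offset":[0,0.8,0],"delta_rot":[0,0,0],"jaw":0}
    - {"offset":[0,1.6,0],"delta_rot":[0,0,0],"jaw":0}
    - {"offset":[0,2.4,0],"delta_rot":[0,0,0],"jaw":0}
    - {"offset":[0,3.2,0],"delta_rot":[0,0,0],"jaw":0}
    - {"offset":[0,4,0],"delta_rot":[0,0,0],"jaw":0}
    - {"offset":[0,4.8,0],"delta_rot":[0,0,0],"jaw":0}
    - {"offset":[0,5.6,0],"delta_rot":[0,0,0],"jaw":0}
    - {"offset":[0,6.4,0],"delta_rot":[0,0,0],"jaw":0}

```text
time: 22.28
position: [0.5509, -0.0275, 0.0497]
tool_rot: [0.751, 0.66, -0.001, 0.0]
ft_force: [-2.7, -0.2, -1.6]
grip_width: 0.0005
```

Call:
drive_tool:
  plan:
    - {"offset":[0,0.3,0],"delta_rot":[0,0,0],"jaw":0}
    - {"offset":[0,0.6,0],"delta_rot":[0,0,0],"jaw":0}
    - {"offset":[0,0.9,0],"delta_rot":[0,0,0],"jaw":0}
    - {"offset":[0,1.2,0],"delta_rot":[0,0,0],"jaw":0}
    - {"offset":[0,1.4,0],"delta_rot":[0,0,0],"jaw":0}
    - {"offset":[0,1.6,0],"delta_rot":[0,0,0],"jaw":0}
    - {"offset":[0,1.6,0],"delta_rot":[0,0,0],"jaw":0}
    - {"offset":[0,1.6,0],"delta_rot":[0,0,0],"jaw":0}

```text
time: 22.95
position: [0.5607, -0.0285, 0.0495]
tool_rot: [0.751, 0.66, -0.004, -0.004]
ft_force: [-9.8, -0.8, 5.1]
grip_width: 0.0003
```

```bash
python3 go.py .575 -.028 .05 82.6; python3 - <<'E'
from h import *
snap('side','s11')
im,_=load('s11');zoom(im,150,160,360,300,'s11z')
E
```

```text
t 22.95 pos [ 0.5607 -0.0285  0.0495] q [-0.2484  0.7008  1.7146 -0.0036  0.7376 -1.6878] yaw 82.6 z [-0.0117  0.0004 -0.9999] w 0.0003 F [-9.8225 -0.8279  5.0898]
offset [ 0.23  1.41 -0.06] rot [-0.7  0.1  0. ] or [  -0.1   -1.  -180. ]
s11z scale 3.8095238095238093
```

View pics/s11z.png

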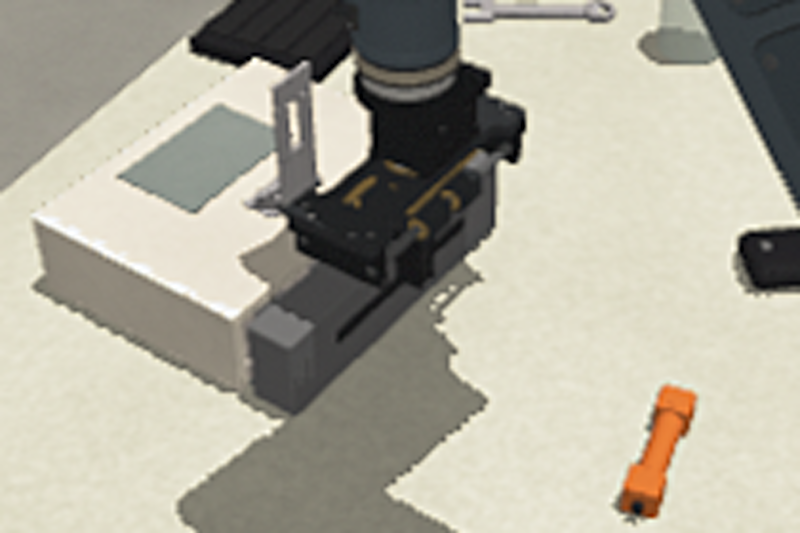

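Call:
drive_tool:
  plan:
    - {"offset":[0,0.2,0],"delta_rot":[0,0,0],"jaw":0}
    - {"offset":[0,0.4,0],"delta_rot":[0,0,0],"jaw":0}
    - {"offset":[0,0.6,0],"delta_rot":[0,0,0],"jaw":0}
    - {"offset":[0,0.8,0],"delta_rot":[0,0,0],"jaw":0}
    - {"offset":[0,0.8,0],"delta_rot":[0,0,0],"jaw":0}
    - {"offset":[0,0.8,0],"delta_rot":[0,0,0],"jaw":0}
    - {"offset":[0,0.8,0],"delta_rot":[0,0,0],"jaw":0}
    - {"offset":[0,0.8,0],"delta_rot":[0,0,0],"jaw":0}

```text
time: 23.67
position: [0.5717, -0.0299, 0.0496]
tool_rot: [0.751, 0.66, -0.002, -0.002]
ft_force: [-6.4, 0.1, 1.6]
grip_width: 0.0006
```

```bash
python3 go.py .575 -.028 .05 82.6; python3 - <<'E'
from h import *
snap('side','s12')
im,_=load('s12');zoom(im,150,160,360,300,'s12z')
E
```

```text
t 23.67 pos [ 0.5717 -0.0299  0.0496] q [-0.2465  0.7083  1.6908 -0.0025  0.7475 -1.6863] yaw 82.6 z [-0.0053 -0.0005 -1.    ] w 0.0006 F [-6.3855  0.1234  1.5832]
offset [ 0.23  0.3  -0.04] rot [-0.3  0.1  0. ] or [  -0.1   -0.5 -180. ]
s12z scale 3.8095238095238093
```

View pics/s12z.png

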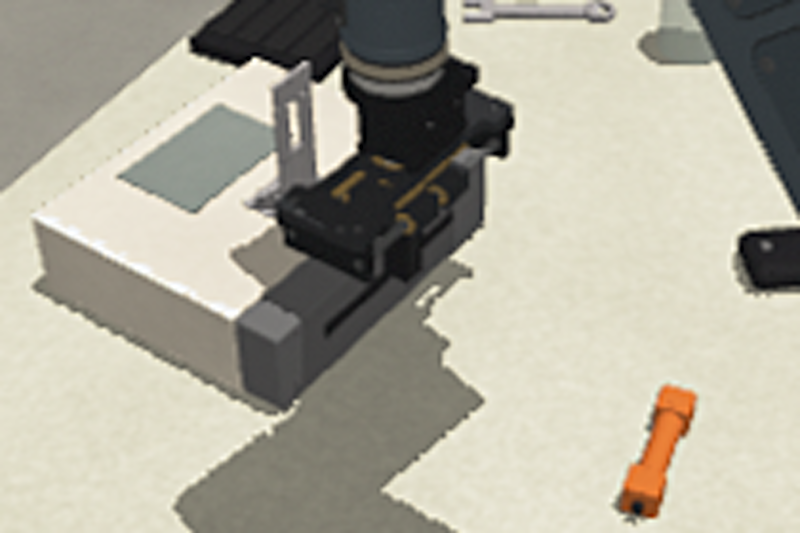

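Call:
drive_tool:
  plan:
    - {"offset":[0,0.2,0],"delta_rot":[0,0,0],"jaw":0}
    - {"offset":[0,0.4,0],"delta_rot":[0,0,0],"jaw":0}
    - {"offset":[0,0.6,0],"delta_rot":[0,0,0],"jaw":0}
    - {"offset":[0,0.6,0],"delta_rot":[0,0,0],"jaw":0}
    - {"offset":[0,0.6,0],"delta_rot":[0,0,0],"jaw":0}
    - {"offset":[0,0.6,0],"delta_rot":[0,0,0],"jaw":0}
    - {"offset":[0,0.6,0],"delta_rot":[0,0,0],"jaw":0}
    - {"offset":[0,0.6,0],"delta_rot":[0,0,0],"jaw":0}

```text
time: 24.38
position: [0.5716, -0.0299, 0.0496]
tool_rot: [0.751, 0.66, -0.006, -0.006]
ft_force: [-16.0, -1.5, 11.5]
grip_width: 0.0006
```

Call:
drive_tool:
  plan:
    - {"offset":[0,-2,0],"delta_rot":[0,0,0],"jaw":0}
    - {"offset":[0,-5,0],"delta_rot":[0,0,0],"jaw":0}
    - {"offset":[0,-7,-2],"delta_rot":[0,0,0],"jaw":0}
    - {"offset":[0,-7,-6],"delta_rot":[0,0,0],"jaw":0}
    - {"offset":[0,-7,-10],"delta_rot":[0,0,0],"jaw":0}
    - {"offset":[0,-7,-14],"delta_rot":[0,0,0],"jaw":0}
    - {"offset":[0,-7,-17],"delta_rot":[0,0,0],"jaw":0}
    - {"offset":[0,-7,-17],"delta_rot":[0,0,0],"jaw":0}

```text
time: 25.05
position: [0.5167, -0.0231, 0.2272]
tool_rot: [0.751, 0.66, 0.005, 0.008]
ft_force: [0.5, -0.6, -0.0]
grip_width: 0.0004
```

```bash
python3 go.py .6 -.037 .22 82.6; python3 - <<'E'
from h import *
snap('wrist','w13');im,_=snap('top','top13');zoom(im,210,90,400,270,'top13z');im,_=snap('side','s13');zoom(im,150,160,360,300,'s13z')
E
```

```text
t 25.05 pos [ 0.5167 -0.0231  0.2272] q [-0.2604  0.3697  1.7079 -0.0011  1.0452 -1.7016] yaw 82.6 z [ 0.0179 -0.0058 -0.9998] w 0.0004 F [ 0.4516 -0.6292 -0.0343]
offset [-0.3   8.42  0.88] rot [1.1 0.2 0. ] or [  -0.3    1.7 -180. ]
top13z scale 3.3333333333333335
s13z scale 3.8095238095238093
```

View pics/w13.png

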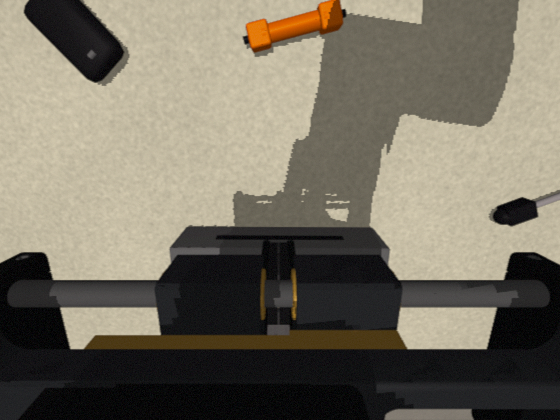

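View pics/top13z.png

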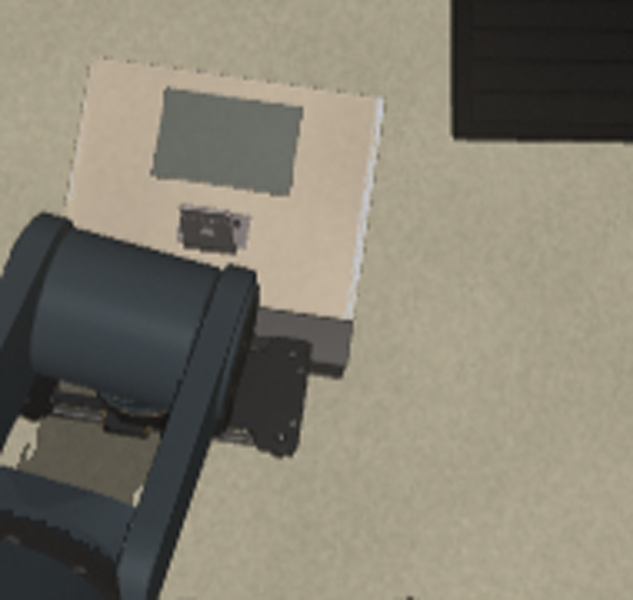

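View pics/s13z.png

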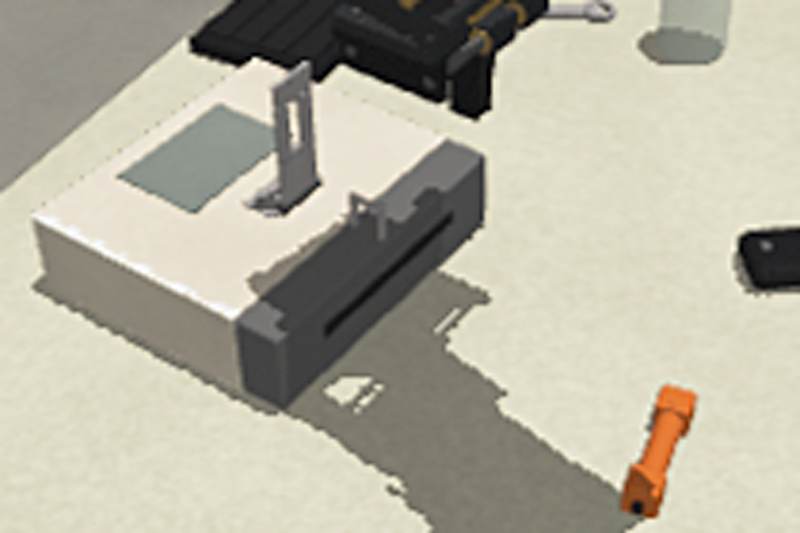

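```bash
python3 - <<'E'
from h import *
from scipy.optimize import least_squares
_,T=load('top1');_,S=load('s13');_,W=load('w2')
s=lambda x,y:(150+x/3.8095,160+y/3.8095)
t=lambda x,y:(210+x/3.3333,90+y/3.3333)
# unit coords x,y,z -> pix
top=[((0,.13,.075),t(57,277)),((0,-.13,.075),t(352,320)),((.2,-.13,.075),t(381,97)),((.2,.13,.075),t(93,58)),
     ((-.18,.13,.075),t(20,482)),((-.18,-.13,.075),t(325,527)),((-.14,-.13,.075),t(330,480))]
side=[((.2,.13,.075),s(35,218)),((0,.13,.075),s(240,318)),((0,-.13,.075),s(445,140)),((-.04,.13,.075),s(285,342)),((-.04,-.13,.075),s(486,157)),((-.04,.13,0),s(283,409))]
wr=[((-.18,-.13,.075),(32,91)),((-.18,.13,.075),(358,88)),((-.14,-.13,.075),(39,140)),((-.14,.13,.075),(357,138))]
def w(p,u): c,sn=np.cos(p[2]),np.sin(p[2]); return [p[0]+c*u[0]-sn*u[1],p[1]+sn*u[0]+c*u[1],u[2]]
def f(p,sets=((T,top),(S,side),(W,wr))): return np.concatenate([np.r_[w2px(K,w(p,u))-uv] for K,L in sets for u,uv in L])
for sets in (((T,top),),((S,side),),((W,wr),),((T,top),(S,side),(W,wr))):
    r=least_squares(f,[.621,-.037,-.127],loss='soft_l1',args=(sets,));print(r.x,np.abs(r.fun).max().round(1)); 
print(r.fun.reshape(-1,2).round(1))
p=r.x;np.save('unit.npy',p)
for a in (1.3,1.4,1.5,1.57,1.65,1.75,1.9):
    L=[(.045-d*np.cos(a),yy,.079+d*np.sin(a)) for d,yy in ((0.112,.02),(.112,-.02),(0.01,.02),(.01,-.02))]
    q=[w2px(S,w(p,u)) for u in L]; print(a,*[((v-[150,160])*3.8095).round() for v in q])
print('staple home',w(p,(-.02,0,.087)))
E
```

```text
[ 0.6221 -0.0359 -0.1266] 1.4
[ 0.6173 -0.0362 -0.1179] 2.2
[ 0.6272 -0.0363 -0.1319] 4.5
[ 0.6256 -0.0364 -0.1326] 5.2
[[-1.2 -1.9]
 [ 1.  -1.4]
 [ 1.9 -1.5]
 [-0.1 -2.4]
 [-1.2 -0.8]
 [-0.1 -0.1]
 [ 0.5 -0.4]
 [-3.  -1.9]
 [-3.9 -0.9]
 [-1.3 -2. ]
 [-4.1 -1.3]
 [-1.2 -2. ]
 [-1.5  1. ]
 [-5.2 -3.4]
 [ 1.9 -3.2]
 [-0.   0.1]
 [-0.6 -0.4]]
1.3 [298. 101.] [334.  74.] [278. 196.] [312. 169.]
1.4 [286.  93.] [322.  67.] [277. 196.] [311. 169.]
1.5 [274.  86.] [309.  60.] [276. 195.] [310. 168.]
1.57 [265.  82.] [301.  56.] [275. 195.] [309. 168.]
1.65 [256.  79.] [291.  53.] [275. 194.] [308. 167.]
1.75 [244.  75.] [280.  50.] [274. 194.] [307. 167.]
1.9 [227.  73.] [263.  47.] [272. 194.] [306. 167.]
staple home [np.float64(0.6057575990406567), np.float64(-0.033724021253529635), 0.087]
```

```bash
python3 go.py .706 -.047 .23 82.7
```

```text
t 25.2 pos [ 0.5113 -0.022   0.2202] q [-0.2608  0.3782  1.7174 -0.0014  1.0435 -1.7016] yaw 82.6 z [ 0.0021 -0.0018 -1.    ] w 0.0007 F [-1.2359 -0.0222 -0.4313]
offset [ 0.03 19.63 -0.94] rot [ 0.1  0.1 -0.1] or [  0.1  -0.2 179.9]
```

Call:
drive_tool:
  plan:
    - {"offset":[0,2,-1],"delta_rot":[0,0,0],"jaw":0}
    - {"offset":[0,5,-1],"delta_rot":[0,0,0],"jaw":0}
    - {"offset":[0,8.5,-1],"delta_rot":[0,0,0],"jaw":0}
    - {"offset":[0,12,-1],"delta_rot":[0,0,0],"jaw":0}
    - {"offset":[0,16,-1],"delta_rot":[0,0,0],"jaw":0}
    - {"offset":[0,19.6,-1],"delta_rot":[0,0,0],"jaw":0}
    - {"offset":[0,19.6,-1],"delta_rot":[0,0,0],"jaw":0}
    - {"offset":[0,19.6,-1],"delta_rot":[0,0,0],"jaw":0}

```text
time: 25.87
position: [0.7054, -0.0473, 0.2257]
tool_rot: [0.751, 0.66, -0.002, -0.001]
ft_force: [-0.7, -0.6, -0.0]
grip_width: 0.0007
```

```bash
python3 go.py .706 -.047 .15 82.7; python3 - <<'E'
from h import *
snap('wrist','w14');im,_=snap('side','s14');zoom(im,150,100,360,260,'s14z')
E
```

```text
t 25.87 pos [ 0.7054 -0.0473  0.2257] q [-0.2241  0.6424  1.1968 -0.0014  1.3071 -1.6651] yaw 82.6 z [-0.0048 -0.0002 -1.    ] w 0.0007 F [-0.7403 -0.5777 -0.012 ]
offset [0.05 0.09 7.57] rot [-0.3  0.  -0.1] or [  0.1   0.4 179.9]
s14z scale 3.75
```

View pics/w14.png

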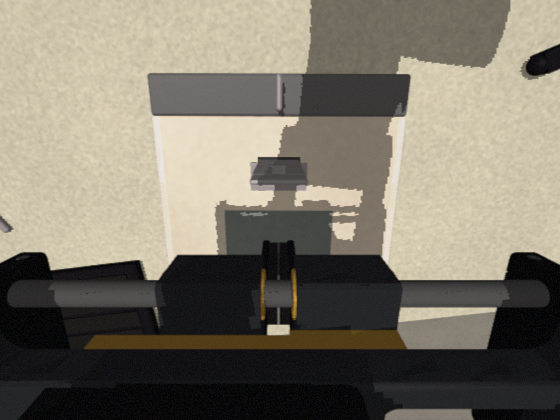

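View pics/s14z.png

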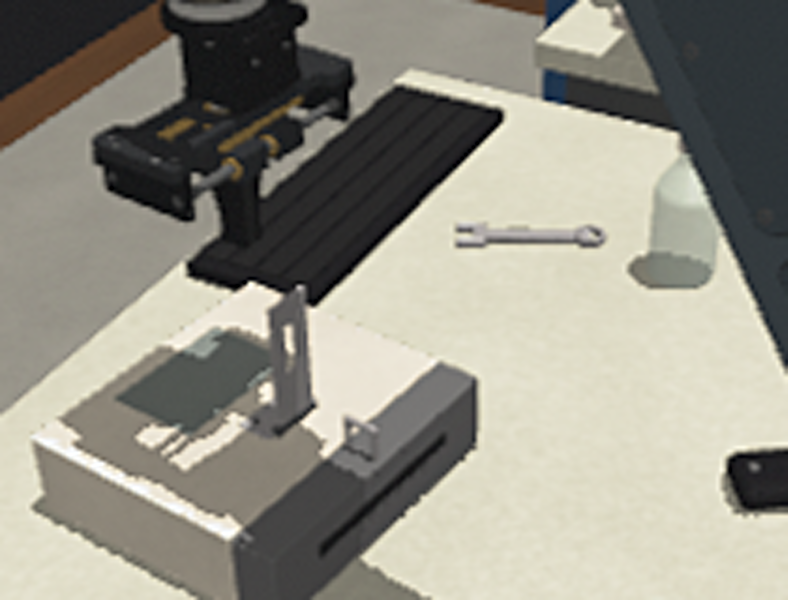

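```bash
python3 - <<'E'
from h import *
im,KP=load('w14')
for n,uv,z in [('st f',(280,75),.105),('st b',(281,111),.105),('hasp top',(279,158),.19),('Fl',(408,75),.075),('Fr',(150,75),.075),('Hl',(406,115),.075),('Hr',(155,115),.075),('hingeL',(307,188),.079),('hingeR',(250,188),.079)]: print(n,px2w(KP,uv,z))
E
```

```text
st f [ 0.5893 -0.03    0.105 ]
st b [ 0.6194 -0.033   0.105 ]
hasp top [ 0.6514 -0.0392  0.19  ]
Fl [0.6015 0.0949 0.075 ]
Fr [ 0.5686 -0.1557  0.075 ]
Hl [0.6389 0.0927 0.075 ]
Hr [ 0.6057 -0.1601  0.075 ]
hingeL [ 0.7003 -0.015   0.079 ]
hingeR [ 0.6924 -0.0758  0.079 ]
```

Call:
drive_tool:
  plan:
    - {"offset":[0,0.1,3],"delta_rot":[0,0,0],"jaw":0}
    - {"offset":[0,0.1,6],"delta_rot":[0,0,0],"jaw":0}
    - {"offset":[0,0.1,7.6],"delta_rot":[0,0,0],"jaw":0}
    - {"offset":[0,0.1,7.6],"delta_rot":[0,0,0],"jaw":0}
    - {"offset":[0,-1,7.6],"delta_rot":[0,0,0],"jaw":0}
    - {"offset":[0,-2,7.6],"delta_rot":[0,0,0],"jaw":0}
    - {"offset":[0,-3,7.6],"delta_rot":[0,0,0],"jaw":0}
    - {"offset":[0,-4,7.6],"delta_rot":[0,0,0],"jaw":0}

```text
time: 26.63
position: [0.6648, -0.0421, 0.1555]
tool_rot: [0.751, 0.66, 0.0, 0.001]
ft_force: [1.0, -0.1, 0.4]
grip_width: 0.0002
```

Call:
drive_tool:
  plan:
    - {"offset":[0,-1.2,0],"delta_rot":[0,0,0],"jaw":0}
    - {"offset":[0,-2.4,0],"delta_rot":[0,0,0],"jaw":0}
    - {"offset":[0,-3.6,0],"delta_rot":[0,0,0],"jaw":0}
    - {"offset":[0,-4.8,0],"delta_rot":[0,0,0],"jaw":0}
    - {"offset":[0,-6,0],"delta_rot":[0,0,0],"jaw":0}
    - {"offset":[0,-7.2,0],"delta_rot":[0,0,0],"jaw":0}
    - {"offset":[0,-8.4,0],"delta_rot":[0,0,0],"jaw":0}
    - {"offset":[0,-9.5,0],"delta_rot":[0,0,0],"jaw":0}

```text
time: 27.3
position: [0.5701, -0.0297, 0.1555]
tool_rot: [0.751, 0.66, -0.0, 0.001]
ft_force: [-0.0, -0.5, 0.6]
grip_width: 0.0011
```

```bash
python3 go.py .706 -.047 .15 82.7; python3 - <<'E'
from h import *
snap('wrist','w15');im,_=snap('side','s15');zoom(im,150,100,360,260,'s15z')
E
```

```text
t 27.3 pos [ 0.5701 -0.0297  0.1555] q [-0.2469  0.5412  1.6367 -0.0018  0.962  -1.6874] yaw 82.6 z [ 0.0013 -0.0018 -1.    ] w 0.0011 F [-0.0142 -0.5488  0.6145]
offset [ 0.03 13.7   0.57] rot [ 0.1  0.1 -0.1] or [  0.1  -0.1 179.9]
s15z scale 3.75
```

View pics/s15z.png

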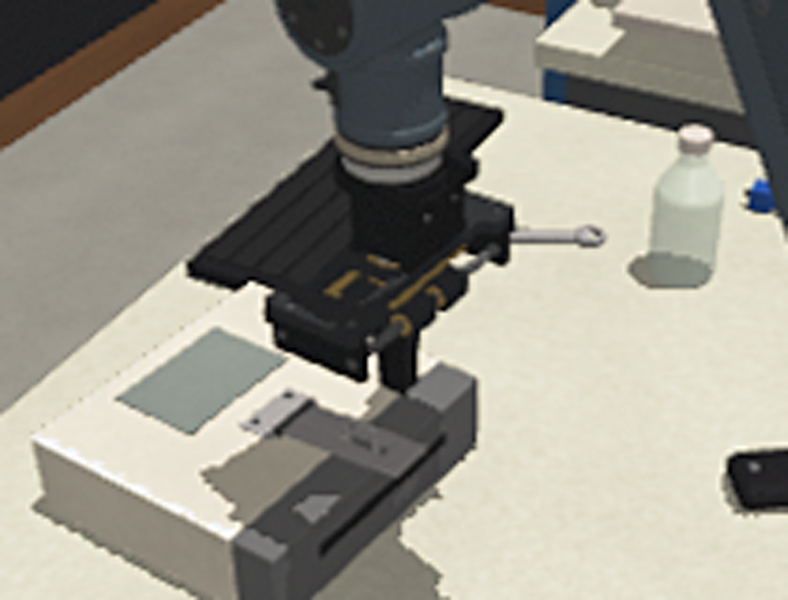

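```bash
python3 go.py .599 .25 .16 14.5; python3 - <<'E'
from h import *
im,KP=snap('top','top15');zoom(im,110,150,230,240,'top15z')
E
```

```text
t 27.4 pos [ 0.5689 -0.0293  0.1552] q [-0.2467  0.5411  1.6381 -0.0018  0.9633 -1.6873] yaw 82.6 z [-0.0013 -0.0012 -1.    ] w 0.0007 F [ 0.5871  0.101  -0.7328]
offset [28.08 -0.61 -0.52] rot [-0.   0.1 68.1] or [  -0.1   -0.  -111.9]
top15z scale 6.666666666666667
```

View pics/top15z.png

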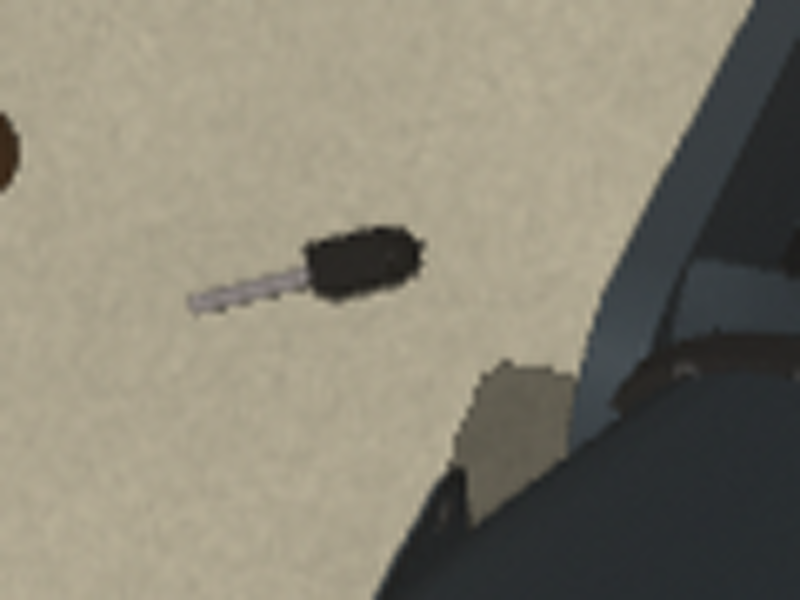

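Call:
drive_tool:
  plan:
    - {"offset":[4,0,-1],"delta_rot":[0,0,7],"jaw":2}
    - {"offset":[8,0,-1],"delta_rot":[0,0,14],"jaw":5}
    - {"offset":[12,0,-1],"delta_rot":[0,0,21],"jaw":5}
    - {"offset":[16,-0.3,-1],"delta_rot":[0,0,28],"jaw":5}
    - {"offset":[20,-0.5,-1],"delta_rot":[0,0,35],"jaw":5}
    - {"offset":[23,-0.6,-1],"delta_rot":[0,0,42],"jaw":5}
    - {"offset":[25,-0.6,-1],"delta_rot":[0,0,49],"jaw":5}
    - {"offset":[26,-0.6,-1],"delta_rot":[0,0,56],"jaw":5}

```text
time: 28.12
position: [0.5997, 0.2327, 0.1644]
tool_rot: [0.971, 0.238, 0.001, 0.0]
ft_force: [0.1, 0.3, 0.6]
grip_width: 0.045
```

Call:
drive_tool:
  plan:
    - {"offset":[0,0,0],"delta_rot":[0,0,7],"jaw":5}
    - {"offset":[0,0,0],"delta_rot":[0,0,12],"jaw":5}
    - {"offset":[0,0,0],"delta_rot":[0,0,12],"jaw":5}
    - {"offset":[0,0,0],"delta_rot":[0,0,12],"jaw":5}
    - {"offset":[0,0,0],"delta_rot":[0,0,12],"jaw":5}
    - {"offset":[0,0,0],"delta_rot":[0,0,12],"jaw":5}
    - {"offset":[0,0,0],"delta_rot":[0,0,12],"jaw":5}
    - {"offset":[0,0,0],"delta_rot":[0,0,12],"jaw":5}

```text
time: 28.78
position: [0.5988, 0.2284, 0.1635]
tool_rot: [0.991, 0.137, -0.0, 0.001]
ft_force: [-0.2, 0.1, 0.8]
grip_width: 0.0498
```

```bash
python3 - <<'E'
from h import *
im,KP=snap('wrist','w16')
E
python3 go.py .5985 .286 .005 14.5
```

```text
t 28.83 pos [0.5988 0.2285 0.1635] q [ 0.1911  0.6159  1.4454 -0.0015  1.0809 -0.0827] yaw 15.7 z [-0.0003 -0.0014 -1.    ] w 0.0502 F [-0.7742 -0.2994 -0.1096]
offset [ 1.54 -5.56 15.85] rot [0.1 0.  1.2] or [  -0.1    0.1 -178.8]
```

View pics/w16.png

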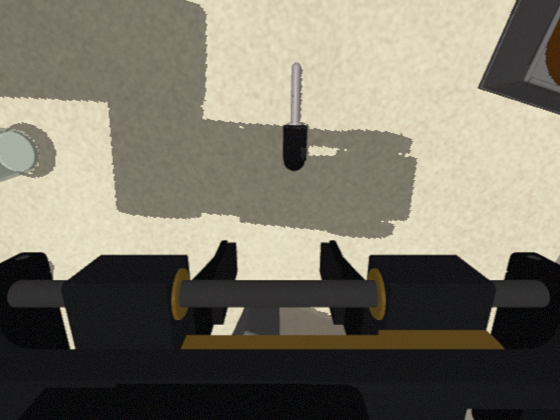

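```bash
python3 - <<'E'
from h import *
im,KP=load('w16');zoom(im,250,40,340,190,'w16z')
a,b,c=[px2w(KP,uv,z) for uv,z in (((296,64),.012),((295,125),.018),((294,170),.012))]
d=(a-c);L=np.linalg.norm(d);d/=L;print(a,b,c,L,np.degrees(np.arctan2(d[1],d[0])),'grip',a-.076*d,c+.0295*d)
E
```

```text
w16z scale 4.0
[0.5805 0.3594 0.012 ] [0.5955 0.3046 0.018 ] [0.6081 0.2598 0.012 ] 0.1034199121580347 105.4973124054682 grip [0.6008 0.2862 0.012 ] [0.6002 0.2882 0.012 ]
```

View pics/w16z.png

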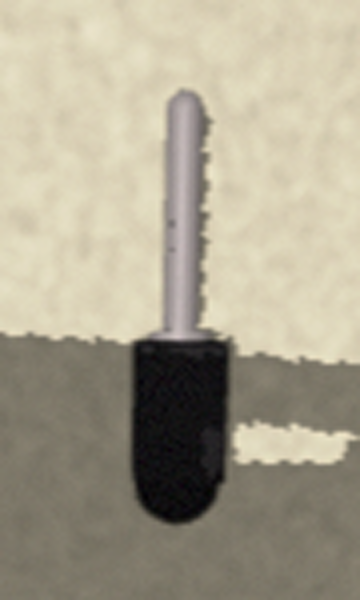

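Call:
drive_tool:
  plan:
    - {"offset":[1.7,-3,3],"delta_rot":[0,0,0.7],"jaw":5}
    - {"offset":[1.7,-5.6,6],"delta_rot":[0,0,0.7],"jaw":5}
    - {"offset":[1.7,-5.6,9.5],"delta_rot":[0,0,0.7],"jaw":5}
    - {"offset":[1.7,-5.6,13],"delta_rot":[0,0,0.7],"jaw":5}
    - {"offset":[1.7,-5.6,15.5],"delta_rot":[0,0,0.7],"jaw":5}
    - {"offset":[1.7,-5.6,15.5],"delta_rot":[0,0,0.7],"jaw":5}
    - {"offset":[1.7,-5.6,15.5],"delta_rot":[0,0,0.7],"jaw":5}
    - {"offset":[1.7,-5.6,15.5],"delta_rot":[0,0,0.7],"jaw":5}

```text
time: 29.5
position: [0.6009, 0.2871, 0.0098]
tool_rot: [0.991, 0.131, 0.001, 0.001]
ft_force: [-0.4, -0.6, -0.0]
grip_width: 0.0503
```

```bash
python3 go.py .6005 .287 .006 15
```

```text
t 29.5 pos [0.6009 0.2871 0.0098] q [ 0.2789  0.8501  1.4542 -0.0017  0.8361  0.018 ] yaw 15.0 z [ 0.0015 -0.0009 -1.    ] w 0.0503 F [-0.3522 -0.5529 -0.0193]
offset [-0.05 -0.    0.38] rot [ 0.1 -0.1  0. ] or [   0.1    0.1 -180. ]
```

Call:
drive_tool:
  plan:
    - {"offset":[0,0,0.3],"delta_rot":[0,0,0],"jaw":5}
    - {"offset":[0,0,0.3],"delta_rot":[0,0,0],"jaw":1.5}
    - {"offset":[0,0,0.3],"delta_rot":[0,0,0],"jaw":1.5}
    - {"offset":[0,0,0.3],"delta_rot":[0,0,0],"jaw":1.5}
    - {"offset":[0,0,0.3],"delta_rot":[0,0,0],"jaw":1.5}
    - {"offset":[0,0,0.3],"delta_rot":[0,0,0],"jaw":1.5}
    - {"offset":[0,0,0.3],"delta_rot":[0,0,0],"jaw":1.5}
    - {"offset":[0,0,0.3],"delta_rot":[0,0,0],"jaw":1.5}
  squeeze: 30

```text
time: 30.17
position: [0.6, 0.287, 0.0058]
tool_rot: [0.991, 0.131, -0.0, 0.001]
ft_force: [-1.2, -0.1, 4.3]
grip_width: 0.0235
```

```bash
python3 go.py .6005 .287 .16 15
```

```text
t 30.17 pos [0.6    0.287  0.0058] q [ 0.2791  0.8556  1.456  -0.0018  0.8305  0.0181] yaw 15.0 z [-0.     -0.0014 -1.    ] w 0.0235 F [-1.1601 -0.1051  4.2983]
offset [  0.04   0.03 -15.42] rot [0.1 0.  0. ] or [  -0.     0.1 -180. ]
```

Call:
drive_tool:
  plan:
    - {"offset":[0,0,-4],"delta_rot":[0,0,0],"jaw":1.5}
    - {"offset":[0,0,-8],"delta_rot":[0,0,0],"jaw":1.5}
    - {"offset":[0,0,-12],"delta_rot":[0,0,0],"jaw":1.5}
    - {"offset":[-0.5,2,-15.4],"delta_rot":[0,0,5],"jaw":1.5}
    - {"offset":[-1.5,5,-15.4],"delta_rot":[0,0,10],"jaw":1.5}
    - {"offset":[-2.5,9,-15.4],"delta_rot":[0,0,15],"jaw":1.5}
    - {"offset":[-3.5,13,-15.4],"delta_rot":[0,0,20],"jaw":1.5}
    - {"offset":[-4.5,17,-15.4],"delta_rot":[0,0,22.4],"jaw":1.5}

```text
time: 30.83
position: [0.6, 0.1101, 0.1598]
tool_rot: [0.998, -0.065, -0.0, 0.001]
ft_force: [0.7, 0.3, -0.8]
grip_width: 0.0237
```

```bash
python3 go.py .5875 -.1515 .16 -7.4
```

```text
t 30.83 pos [0.6    0.1101 0.1598] q [-0.0007  0.5825  1.531  -0.0018  1.0284  0.1313] yaw -7.5 z [-0.0002 -0.0015 -1.    ] w 0.0237 F [ 0.6829  0.3042 -0.84  ]
offset [ 2.18 26.1   0.02] rot [ 0.1  0.  -0.1] or [  0.   -0.1 179.9]
```

Call:
drive_tool:
  plan:
    - {"offset":[0.3,4,0],"delta_rot":[0,0,0],"jaw":1.5}
    - {"offset":[0.6,8,0],"delta_rot":[0,0,0],"jaw":1.5}
    - {"offset":[1,12,0],"delta_rot":[0,0,0],"jaw":1.5}
    - {"offset":[1.4,16,0],"delta_rot":[0,0,0],"jaw":1.5}
    - {"offset":[1.8,20,0],"delta_rot":[0,0,0],"jaw":1.5}
    - {"offset":[2,24,0],"delta_rot":[0,0,0],"jaw":1.5}
    - {"offset":[2.1,26.1,0],"delta_rot":[0,0,0],"jaw":1.5}
    - {"offset":[2.1,26.1,0],"delta_rot":[0,0,0],"jaw":1.5}

```text
time: 31.5
position: [0.5878, -0.1557, 0.1598]
tool_rot: [0.998, -0.067, 0.0, 0.002]
ft_force: [-0.2, 0.2, -0.1]
grip_width: 0.0238
```

Call:
drive_tool:
  plan:
    - {"offset":[0,0,1],"delta_rot":[0,0,0],"jaw":1.5}
    - {"offset":[0,0,2],"delta_rot":[0,0,0],"jaw":1.5}
    - {"offset":[0,0,3],"delta_rot":[0,0,0],"jaw":1.5}
    - {"offset":[0,0,4],"delta_rot":[0,0,0],"jaw":1.5}
    - {"offset":[0,0,4],"delta_rot":[0,0,0],"jaw":1.5}
    - {"offset":[0,0,4],"delta_rot":[0,0,0],"jaw":1.5}
    - {"offset":[0,0,4],"delta_rot":[0,0,0],"jaw":1.5}
    - {"offset":[0,0,4],"delta_rot":[0,0,0],"jaw":1.5}

```text
time: 32.17
position: [0.5883, -0.15, 0.1204]
tool_rot: [0.998, -0.064, 0.0, 0.001]
ft_force: [0.3, 0.1, -0.8]
grip_width: 0.0237
```

```bash
python3 - <<'E'
from h import *
im,KP=snap('wrist','w17');zoom(im,160,60,420,255,'w17z');im,_=snap('side','s17');zoom(im,150,140,330,275,'s17z')
im,_=snap('top','top17');zoom(im,230,130,350,220,'top17z')
E
python3 go.py .5875 -.1515 .083 -7.4
```

```text
w17z scale 3.076923076923077
s17z scale 4.444444444444445
top17z scale 6.666666666666667
t 32.32 pos [ 0.5882 -0.1503  0.1206] q [-0.4334  0.6312  1.5689 -0.0018  0.9399 -0.3037] yaw -7.4 z [ 0.0007 -0.0019 -1.    ] w 0.0238 F [-0.5002 -0.7157 -0.7515]
offset [-0.06  0.12  3.76] rot [ 0.1 -0.1  0. ] or [   0.1    0.2 -180. ]
```

View pics/w17z.png

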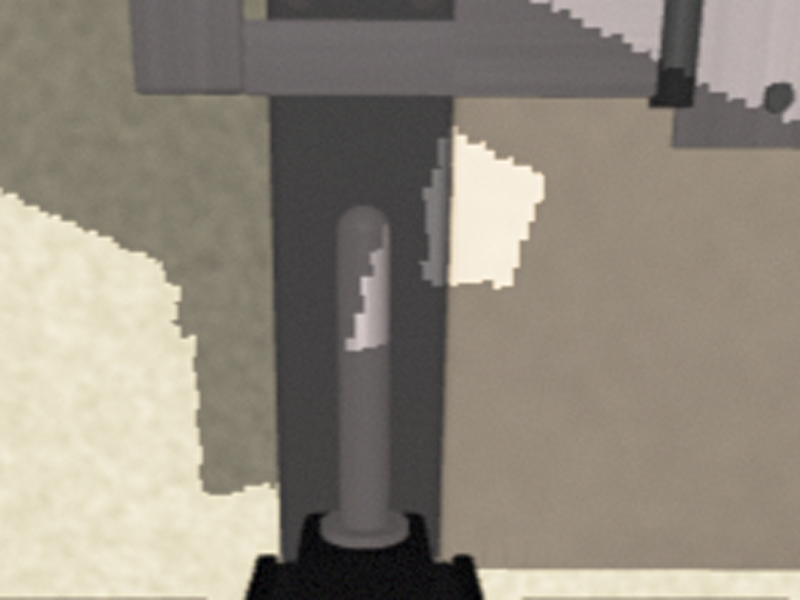

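View pics/s17z.png

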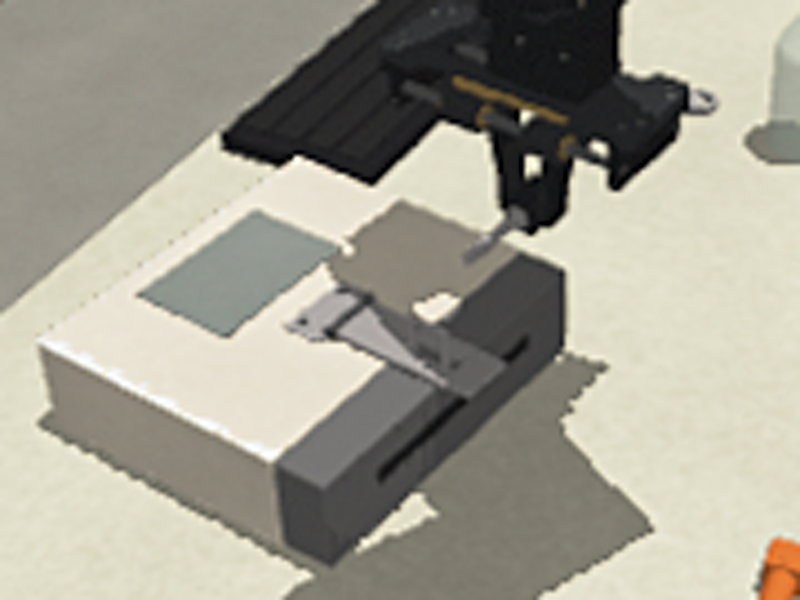

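View pics/top17z.png

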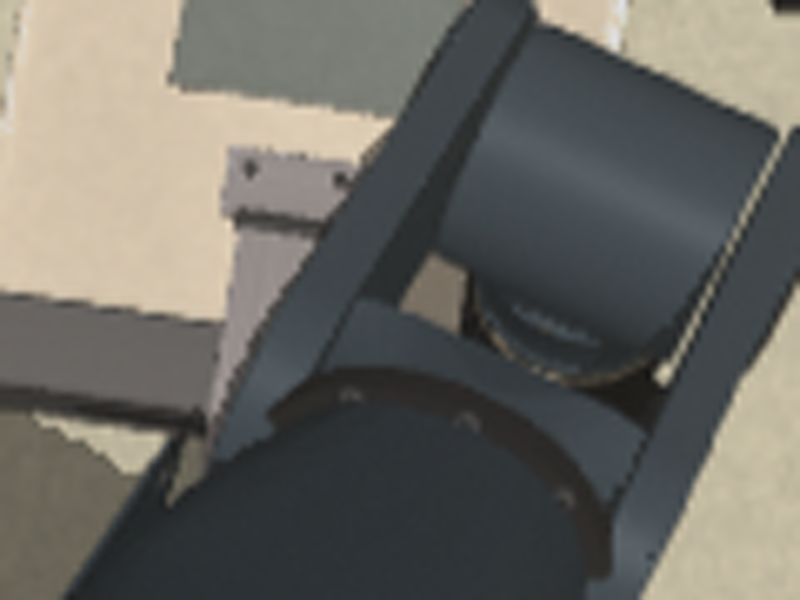

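```bash
python3 - <<'E'
from h import *
im,KP=load('w17');zoom(im,200,0,360,120,'w17y')
E
```

```text
w17y scale 5.0
```

View pics/w17y.png

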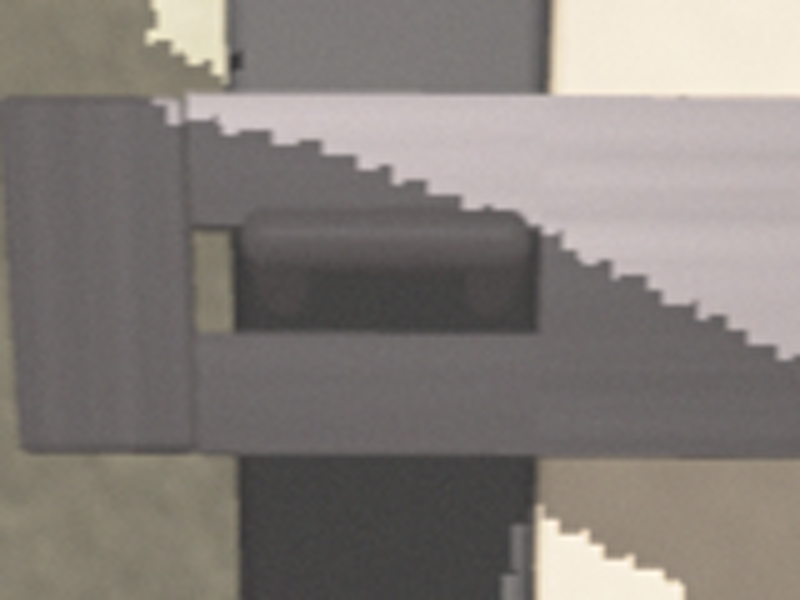

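```bash
python3 - <<'E'
from h import *
im,KP=load('w17')
p=px2w(KP,(277.3,45),.104);tip=px2w(KP,(278,127),.127)
K,P=KP
o=get_obs();Rm=R.from_quat(o['tool_rot'])
print(p,tip,'tool frame',Rm.inv().apply(p-o['position']),Rm.inv().apply(tip-o['position']))
for v,z in ((18,.081),(91,.081)):
    q=px2w(KP,(277,v),z);print(Rm.inv().apply(q-o['position']))
E
```

```text
[ 0.6035 -0.0322  0.104 ] [ 0.5984 -0.0744  0.127 ] tool frame [ 0.     -0.1191  0.0164] [ 0.0004 -0.0766 -0.0065]
[-0.0002 -0.1386  0.0394]
[-0.0003 -0.0977  0.0394]
```

Call:
drive_tool:
  plan:
    - {"offset":[-0.05,0,1],"delta_rot":[0,0,0],"jaw":1.5}
    - {"offset":[-0.05,0,2],"delta_rot":[0,0,0],"jaw":1.5}
    - {"offset":[-0.05,0,3],"delta_rot":[0,0,0],"jaw":1.5}
    - {"offset":[-0.05,0,3.7],"delta_rot":[0,0,0],"jaw":1.5}
    - {"offset":[-0.05,0,3.7],"delta_rot":[0,0,0],"jaw":1.5}
    - {"offset":[-0.05,0,3.7],"delta_rot":[0,0,0],"jaw":1.5}
    - {"offset":[-0.05,0,3.7],"delta_rot":[0,0,0],"jaw":1.5}
    - {"offset":[-0.05,0,3.7],"delta_rot":[0,0,0],"jaw":1.5}

```text
time: 32.98
position: [0.5872, -0.1502, 0.0828]
tool_rot: [0.998, -0.064, -0.0, 0.001]
ft_force: [0.6, -0.5, -0.7]
grip_width: 0.0236
```

```bash
python3 go.py .5875 -.1515 .0835 -7.4;python3 - <<'E'
from h import *
im,KP=snap('wrist','w18');zoom(im,190,0,360,255,'w18z',2.35);im,_=snap('side','s18');zoom(im,190,170,310,260,'s18z')
E
```

```text
t 32.98 pos [ 0.5872 -0.1502  0.0828] q [-0.4339  0.6854  1.5922 -0.002   0.864  -0.3038] yaw -7.4 z [-0.0007 -0.0013 -1.    ] w 0.0236 F [ 0.6004 -0.544  -0.7174]
offset [ 0.05  0.12 -0.07] rot [0.1 0.  0. ] or [  -0.     0.1 -180. ]
w18z scale 2.35
s18z scale 6.666666666666667
```

View pics/w18z.png

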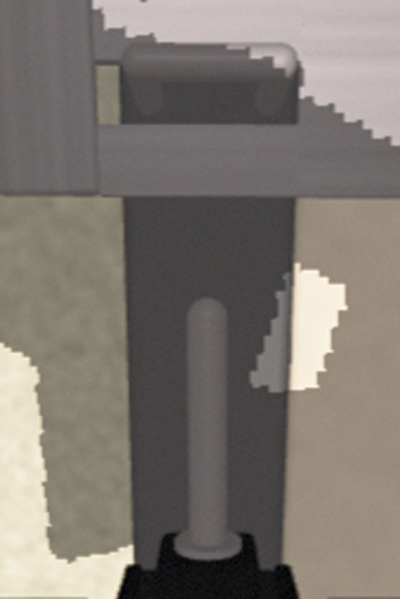

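View pics/s18z.png

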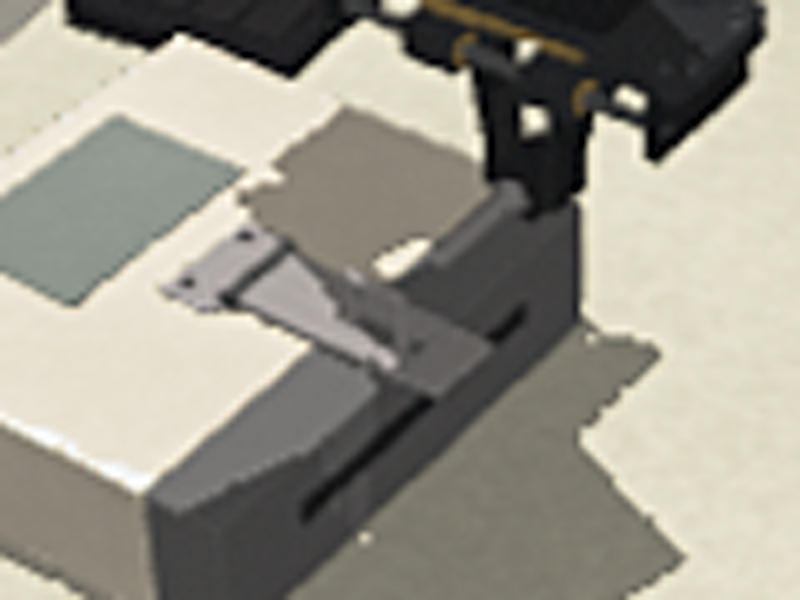

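Call:
drive_tool:
  plan:
    - {"offset":[0.08,-0.5,0],"delta_rot":[0,0,0],"jaw":1.5}
    - {"offset":[0.08,-1,0],"delta_rot":[0,0,0],"jaw":1.5}
    - {"offset":[0.08,-1.5,0],"delta_rot":[0,0,0],"jaw":1.5}
    - {"offset":[0.08,-2,0],"delta_rot":[0,0,0],"jaw":1.5}
    - {"offset":[0.08,-2.5,0],"delta_rot":[0,0,0],"jaw":1.5}
    - {"offset":[0.08,-3,0],"delta_rot":[0,0,0],"jaw":1.5}
    - {"offset":[0.08,-3.3,0],"delta_rot":[0,0,0],"jaw":1.5}
    - {"offset":[0.08,-3.3,0],"delta_rot":[0,0,0],"jaw":1.5}

```text
time: 33.75
position: [0.5923, -0.1166, 0.083]
tool_rot: [0.998, -0.064, -0.0, 0.001]
ft_force: [-0.7, -0.2, 0.1]
grip_width: 0.0236
```

```bash
python3 - <<'E'
from h import *
im,KP=snap('wrist','w19');zoom(im,190,0,360,255,'w19z',2.35);im,_=snap('side','s19');zoom(im,190,170,310,260,'s19z')
E
```

```text
w19z scale 2.35
s19z scale 6.666666666666667
```

View pics/w19z.png

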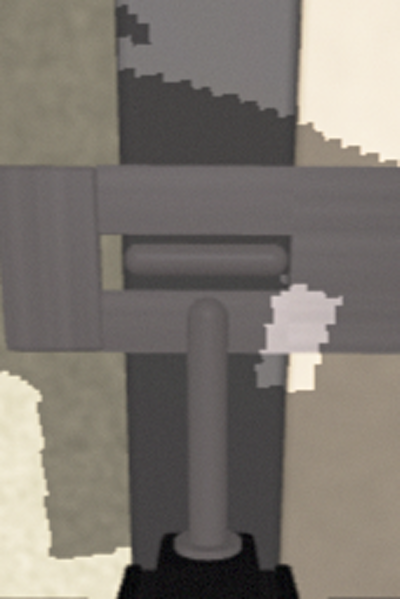

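View pics/s19z.png

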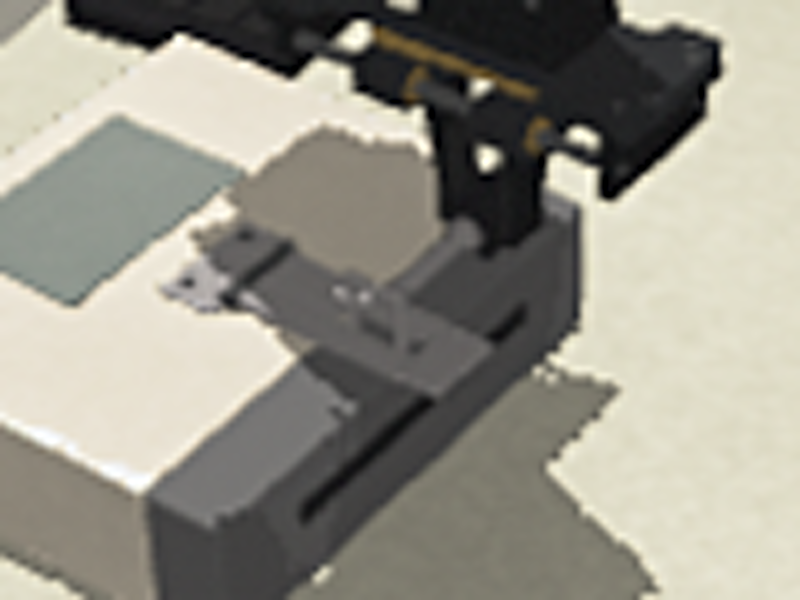

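Call:
drive_tool:
  plan:
    - {"offset":[0,-0.4,0],"delta_rot":[0,0,0],"jaw":1.5}
    - {"offset":[0,-0.8,0],"delta_rot":[0,0,0],"jaw":1.5}
    - {"offset":[0,-1.2,0],"delta_rot":[0,0,0],"jaw":1.5}
    - {"offset":[0,-1.6,0],"delta_rot":[0,0,0],"jaw":1.5}
    - {"offset":[0,-2,0],"delta_rot":[0,0,0],"jaw":1.5}
    - {"offset":[0,-2.5,0],"delta_rot":[0,0,0],"jaw":1.5}
    - {"offset":[0,-3,0],"delta_rot":[0,0,0],"jaw":1.5}
    - {"offset":[0,-3,0],"delta_rot":[0,0,0],"jaw":1.5}

```text
time: 34.52
position: [0.5961, -0.0866, 0.0829]
tool_rot: [0.998, -0.064, -0.0, 0.001]
ft_force: [0.2, -0.4, 0.2]
grip_width: 0.0235
```

```bash
python3 - <<'E'
from h import *
im,KP=snap('wrist','w20');zoom(im,190,0,360,255,'w20z',2.35);im,_=snap('side','s20');zoom(im,190,170,310,260,'s20z')
E
```

```text
w20z scale 2.35
s20z scale 6.666666666666667
```

View pics/w20z.png

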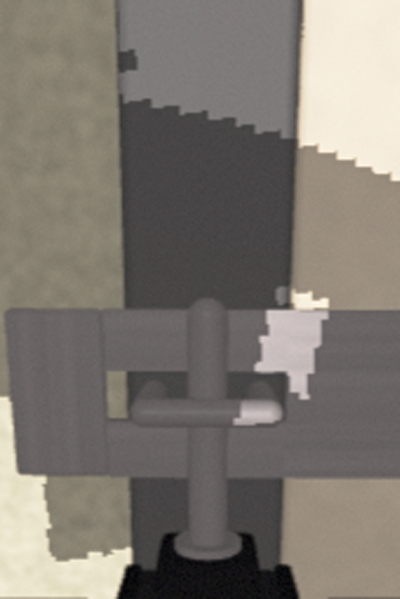

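View pics/s20z.png

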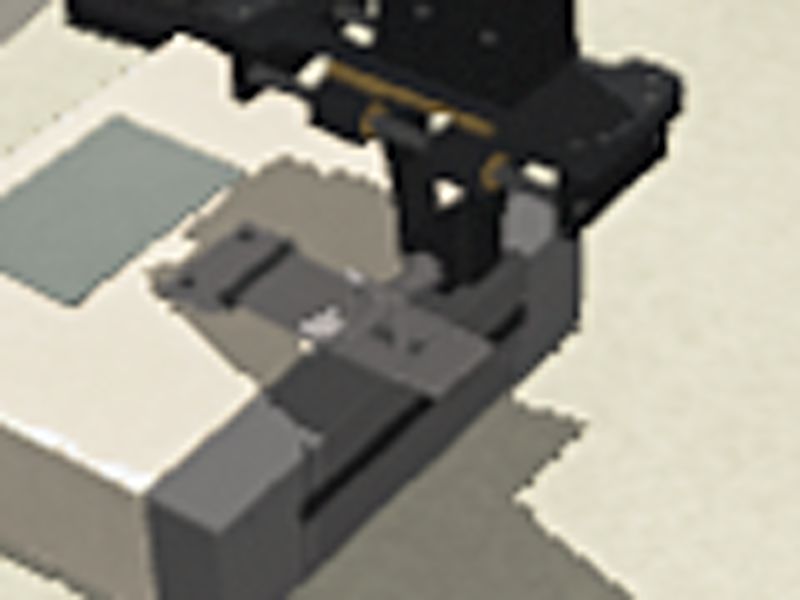

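Call:
drive_tool:
  plan:
    - {"offset":[0,-0.3,0],"delta_rot":[0,0,0],"jaw":1.5}
    - {"offset":[0,-0.6,0],"delta_rot":[0,0,0],"jaw":1.5}
    - {"offset":[0,-0.9,0],"delta_rot":[0,0,0],"jaw":1.5}
    - {"offset":[0,-1.2,0],"delta_rot":[0,0,0],"jaw":1.5}
    - {"offset":[0,-1.4,0],"delta_rot":[0,0,0],"jaw":1.5}
    - {"offset":[0,-1.5,0],"delta_rot":[0,0,0],"jaw":1.5}
    - {"offset":[0,-1.6,0],"delta_rot":[0,0,0],"jaw":1.5}
    - {"offset":[0,-1.6,0],"delta_rot":[0,0,0],"jaw":1.5}

```text
time: 35.28
position: [0.5983, -0.0719, 0.0829]
tool_rot: [0.998, -0.064, -0.0, 0.001]
ft_force: [-0.6, -1.1, -1.7]
grip_width: 0.0237
```

```bash
python3 go.py .6 -.07 .083 -7.4; python3 - <<'E'
from h import *
im,KP=snap('wrist','w21');zoom(im,190,0,360,255,'w21z',2.35)
E
```

```text
t 35.28 pos [ 0.5983 -0.0719  0.0829] q [-0.304   0.6816  1.6017 -0.0021  0.8581 -0.1741] yaw -7.4 z [-0.0003 -0.0016 -1.    ] w 0.0237 F [-0.6283 -1.0849 -1.6979]
offset [ 0.15 -0.21 -0.01] rot [0.1 0.  0. ] or [  -0.     0.1 -180. ]
w21z scale 2.35
```

View pics/w21z.png

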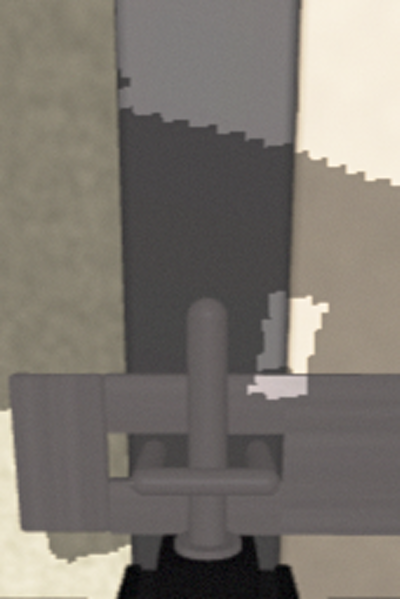

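Call:
drive_tool:
  plan:
    - {"offset":[0,-0.1,0],"delta_rot":[0,0,0],"jaw":1.5}
    - {"offset":[0,-0.2,0],"delta_rot":[0,0,0],"jaw":1.5}
    - {"offset":[0,-0.2,0.1],"delta_rot":[0,0,0],"jaw":1.5}
    - {"offset":[0,-0.2,0.1],"delta_rot":[0,0,0],"jaw":1.5}
    - {"offset":[0,-0.2,0.1],"delta_rot":[0,0,0],"jaw":1.5}
    - {"offset":[0,-0.2,0.1],"delta_rot":[0,0,0],"jaw":1.5}
    - {"offset":[0,-0.2,0.1],"delta_rot":[0,0,0],"jaw":1.5}
    - {"offset":[0,-0.2,0.1],"delta_rot":[0,0,0],"jaw":1.5}

```text
time: 36.0
position: [0.5985, -0.0716, 0.0822]
tool_rot: [0.998, -0.064, 0.0, 0.002]
ft_force: [-0.5, -5.9, 0.2]
grip_width: 0.024
```

Call:
drive_tool:
  plan:
    - {"offset":[0,0.2,0],"delta_rot":[0,0,0],"jaw":1.5}
    - {"offset":[0,0.2,0],"delta_rot":[0,0,0],"jaw":3.8}
    - {"offset":[0,0.2,0],"delta_rot":[0,0,0],"jaw":3.8}
    - {"offset":[0,0.2,0],"delta_rot":[0,0,0],"jaw":3.8}
    - {"offset":[0,0.2,0],"delta_rot":[0,0,0],"jaw":3.8}
    - {"offset":[0,0.2,-1.5],"delta_rot":[0,0,0],"jaw":3.8}
    - {"offset":[0,0.2,-4],"delta_rot":[0,0,0],"jaw":3.8}
    - {"offset":[0,0.2,-8],"delta_rot":[0,0,0],"jaw":3.8}

```text
time: 36.67
position: [0.5954, -0.0708, 0.1592]
tool_rot: [0.998, -0.064, -0.005, -0.0]
ft_force: [0.7, -0.9, -0.8]
grip_width: 0.0381
```

Call:
drive_tool:
  plan:
    - {"offset":[0,4,-3],"delta_rot":[0,0,0],"jaw":3.8}
    - {"offset":[0,8,-5],"delta_rot":[0,0,0],"jaw":3.8}
    - {"offset":[-2,12,-5],"delta_rot":[0,0,0],"jaw":3.8}
    - {"offset":[-4,15,-5],"delta_rot":[0,0,0],"jaw":3.8}
    - {"offset":[-6,17,-5],"delta_rot":[0,0,0],"jaw":3.8}
    - {"offset":[-6,17,-5],"delta_rot":[0,0,0],"jaw":3.8}
    - {"offset":[-6,17,-5],"delta_rot":[0,0,0],"jaw":3.8}
    - {"offset":[-6,17,-5],"delta_rot":[0,0,0],"jaw":3.8}

```text
time: 37.33
position: [0.5173, -0.2323, 0.2123]
tool_rot: [0.998, -0.065, 0.0, 0.0]
ft_force: [-0.1, 0.4, -0.4]
grip_width: 0.0379
```

```bash
python3 go.py .6 -.07 .083 -7.4; python3 - <<'E'
from h import *
im,_=snap('wrist','w22');im,_=snap('side','s22');zoom(im,150,150,310,270,'s22z')
im,_=snap('top','top22');zoom(im,210,90,370,210,'top22z')
E
```

```text
t 37.33 pos [ 0.5173 -0.2323  0.2123] q [-0.6189  0.4617  1.5919 -0.0006  1.0872 -0.4892] yaw -7.4 z [ 0.0003 -0.0009 -1.    ] w 0.0379 F [-0.1447  0.3918 -0.4268]
offset [  6.1  -17.18  12.91] rot [ 0. -0. -0.] or [ -0.   -0.1 180. ]
s22z scale 5.0
top22z scale 5.0
```

View pics/s22z.png

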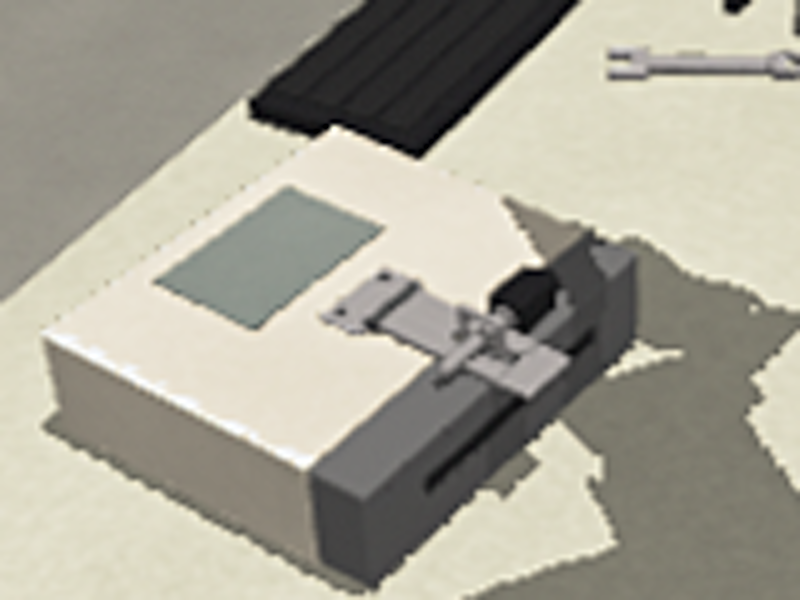

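View pics/w22.png

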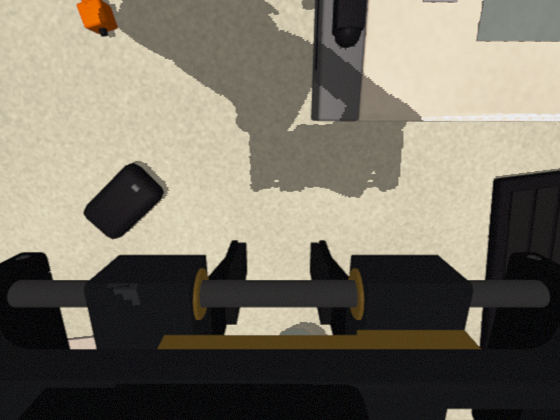

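View pics/top22z.png

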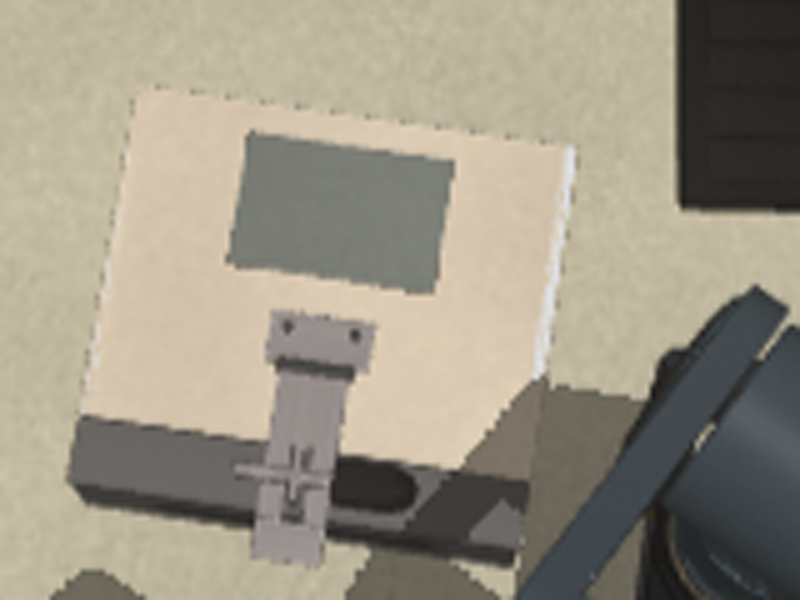

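```bash
python3 -c "
from h import *
_,T=load('top22')
s=lambda x,y:(210+x/5,90+y/5)
a=px2w(T,s(237,470),.087);b=px2w(T,s(332,480),.09);c=px2w(T,s(295,500),.105);print(a,b,c,a-c)
hand_in()"
```

```text
[0.6049 0.0009 0.087 ] [ 0.5995 -0.0524  0.09  ] [ 0.585  -0.0328  0.105 ] [ 0.0199  0.0338 -0.018 ]
the job is handed in; nothing more can be done
```

The job is done and handed in at about 37 s of the 210 s allowed.

- **Columns:** I found three steel columns on the bench and laid all three side by side on the drawer floor. The orange and blue look-alikes were not touched.
- **Drawer:** I pushed it past the catch to its stop. It did not move further at 16 N, and no gap shows at the housing.
- **Hasp:** I tipped it forward and it fell flat, with the staple standing up through its slot.
- **Pin:** I pushed it in from the right, under the staple bar, until its grip met the hasp edge at about 6 N. Then I released it and backed the gripper off.

The last pictures show the drawer shut, the hasp flat and the pin across the staple. The pin tip measures about 34 mm past the staple's middle (over 25 mm needed). The gripper touches nothing, and I did not go near either bottle.

Two limits on these checks:
- **Columns not rechecked:** I could not see the columns once the drawer was shut. They lay flat in the pictures taken just before closing.
- **Camera disagreement:** the fits of the drawer unit from the three cameras disagreed by up to 1 cm. I aligned the pin on the staple directly in the wrist picture.

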